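# Fetch the low bowl from behind the vases for decorating

### The job

The low bowl at the back of the ware tray is wanted on the banding wheel, but the three tall vases crowd it in: first stand all three vases upright on the empty ware board, then bring the bowl to the middle of the wheel. After that put every vase back in the tray, centred on the bat of its own outline (round on round, square on square, oblong on oblong) and lined up with it, and knock none of the pots over.

Things in the scene. Friction and masses are not known exactly. Their poses are not given: they have to be found in the camera images.
- round_vase: Tall round slab-built vase of hard ochre clay, open at the top, 66 mm outside diameter, 150 mm high, wall 6 mm, about 0.4 kg. Origin: centre of its underside, z up. Starts standing on the round bat.
- square_vase: Tall square vase of the same clay, open at the top, 62 x 62 mm outside, 140 mm high, wall 6 mm, about 0.4 kg. Origin: centre of its underside, z up, x and y square to its sides. Starts standing on the square bat.
- oblong_vase: Tall oblong vase of the same clay, open at the top, 48 mm (its x) by 74 mm (its y) outside, 130 mm high, wall 6 mm, about 0.4 kg; too long to grip along y. Origin: centre of its underside, z up. Starts standing on the oblong bat.
- low_bowl: Low straight-sided round bowl of the same clay, 66 mm outside diameter (58 mm at its foot), 58 mm high, wall 5 mm, about 0.2 kg. Origin: centre of its underside, z up. Starts on the tray's floor, 10 mm above the bench, 30 mm from the tray's 40 mm high far rail, with the vases close on its other three sides (79 mm centre to centre, no room for fingers).
- round_bat: Round wooden drying bat, 78 mm diameter, 10 mm thick, fixed on the floor of the ware tray. Origin: centre of its underside, 10 mm above the bench; its top is 10 mm above its origin. Which bat is at the left, right or front of the bowl changes.
- square_bat: Square wooden drying bat, 74 x 74 x 10 mm, fixed in the tray likewise. Origin: centre of its underside, top 10 mm above it; x and y square to its sides and to the tray's. The tray is a plywood board 220 mm (x) by 290 mm (y) with side rails 22 mm high and a far rail 40 mm high, above the bench.
- oblong_bat: Oblong wooden drying bat, 60 mm (its x) by 86 mm (its y), 10 mm thick, fixed in the tray likewise. Origin: centre of its underside, top 10 mm above it.
- ware_board: Empty plank, 340 mm (its x) by 150 mm (its y), 18 mm thick, fixed on the bench on one side of the tray; its long way points roughly away from the robot. Origin: centre of its underside, on the bench; top 18 mm above it. The vases are set aside here; three stand in line 105 mm apart along its x.
- wheel: Banding wheel (small decorating turntable) on a heavy iron foot fixed to the bench, on the other side of the tray. Its flat round metal head is 180 mm in diameter with its top 80 mm above the bench, and turns stiffly about the upright axis. Origin: on that axis, at bench height.
Not all that is in view belongs to the job. What is meant by the wheel is not red, and is the smaller of those in its own colour.

How it is judged:
On the way, in this order (a step that is already met when the one before it is completed fails the run):
1. all three vases stand upright on the ware board, the bowl still in its place in the tray (z of round_vase in the frame of ware_board between 0.013 and 0.023 m and x of round_vase in the frame of ware_board between -0.17 and 0.17 m and y of round_vase in the frame of ware_board between -0.075 and 0.075 m and angle between each of round_vase, square_vase, oblong_vase's own z axis and vertical below 0.1 rad and z of square_vase in the frame of ware_board between 0.013 and 0.023 m and x of square_vase in the frame of ware_board between -0.17 and 0.17 m and y of square_vase in the frame of ware_board between -0.075 and 0.075 m and z of oblong_vase in the frame of ware_board between 0.013 and 0.023 m and x of oblong_vase in the frame of ware_board between -0.17 and 0.17 m and y of oblong_vase in the frame of ware_board between -0.075 and 0.075 m and distance of low_bowl from where it was at the start of the episode below 0.03 m), for 0.2 s.
2. the bowl stands in the middle of the wheel's head (within 15 mm) while the three vases are still on the ware board (z of round_vase in the frame of ware_board between 0.013 and 0.023 m and x of round_vase in the frame of ware_board between -0.17 and 0.17 m and y of round_vase in the frame of ware_board between -0.075 and 0.075 m and angle between each of round_vase, square_vase, oblong_vase, low_bowl's own z axis and vertical below 0.1 rad and z of square_vase in the frame of ware_board between 0.013 and 0.023 m and x of square_vase in the frame of ware_board between -0.17 and 0.17 m and y of square_vase in the frame of ware_board between -0.075 and 0.075 m and z of oblong_vase in the frame of ware_board between 0.013 and 0.023 m and x of oblong_vase in the frame of ware_board between -0.17 and 0.17 m and y of oblong_vase in the frame of ware_board between -0.075 and 0.075 m and horizontal distance between low_bowl and wheel below 0.015 m and z of low_bowl in the frame of wheel between 0.075 and 0.086 m and linear speed of low_bowl below 0.02 m/s), for 0.2 s.
At the end, for the whole second after the job is handed in: The bowl stands upright and still on the wheel's head, within 15 mm of its axis; each vase stands upright and still on the bat of its own outline, within 12 mm of the bat's centre, the square and the oblong one turned less than 0.2 rad from their bats (any matching way round) (horizontal distance between low_bowl and wheel below 0.015 m and z of low_bowl in the frame of wheel between 0.075 and 0.086 m and angle between each of low_bowl, round_vase, square_vase, oblong_vase's own z axis and vertical below 0.1 rad and linear speed of each of low_bowl, round_vase, square_vase, oblong_vase below 0.02 m/s and horizontal distance between round_vase and round_bat below 0.012 m and z of round_vase in the frame of round_bat between 0.005 and 0.015 m and horizontal distance between square_vase and square_bat below 0.012 m and z of square_vase in the frame of square_bat between 0.005 and 0.015 m and horizontal distance between oblong_vase and oblong_bat below 0.012 m and z of oblong_vase in the frame of oblong_bat between 0.005 and 0.015 m and (angle between the x axis of square_vase and the x axis of square_bat, either way round below 0.2 rad or angle between the x axis of square_vase and the y axis of square_bat, either way round below 0.2 rad) and angle between the x axis of oblong_vase and the x axis of oblong_bat, either way round below 0.2 rad); the robot touches nothing.
It fails at once if the round vase is knocked over (tips more than 0.5 rad) (angle between round_vase's own z axis and vertical above 0.5 rad).
It fails at once if the square vase is knocked over (tips more than 0.5 rad) (angle between square_vase's own z axis and vertical above 0.5 rad).
It fails at once if the oblong vase is knocked over (tips more than 0.5 rad) (angle between oblong_vase's own z axis and vertical above 0.5 rad).
It fails at once if the low bowl is knocked over (tips more than 0.5 rad) (angle between low_bowl's own z axis and vertical above 0.5 rad).
It also fails if it takes over 144 s, if anything falls off the work surface, if the arm or the gripper's body presses on something with over 40 N, if the wrist force passes 120 N, or if a joint passes its speed limit or range.

### The arm

A 6-joint arm with a two-finger parallel gripper is mounted at the origin on the work surface. World frame = base frame: x ahead of the robot, y to its left, z up, the work surface at z = 0. Lengths are in m, angles in rad, forces in N, time in s.
With the tool pointing down it reaches from about 0.375 to 0.9 m from the base axis. Payload 3.1 kg.
Tool frame: the origin (TCP) lies at the centre of the arm's flange, where the gripper is bolted on; the fingertips stand 182 mm ahead of it and the grasp point (between the pads) lies 164 mm ahead of it; z points along the fingers, x is the direction in which the jaws open and shut, and the axes are right-handed (so a half turn about z gives the same grasp; the last joint's range is limited). The gripper opens to 87 mm and grips with 3 to 60 N. Pads are 19 mm wide; open, the fingers measure 117 mm over their backs; the gripper's body (75 mm by 190 mm) begins 51 mm behind the grasp point.
Start: joints at [-1.419, 0.527, 1.433, -0, 1.181, -0.178], TCP at [0.203, -0.591, 0.405] pointing down, gripper open.
Joint ranges: [-3.08, 3.08], [-0.75, 2.2], [0.22, 2.44], [-1.43, 4.57], [0, 2.65], [-2.85, 2.85]. Speed limits (rad/s): [2.79, 2.79, 3.14, 3.14, 3.14, 3.14].

### API

Orientations are given as a unit quaternion [x, y, z, w].
In Python, from rig import status, eyes, robot gives the robot as it stands. The module is installed in compiled form; this text tells all that it offers.
- The arm moves only by the tool step_arm, never from a script. Its argument "steps" is a list of rows, each a list of 7 numbers: the closure, from -1 (fully open) to 1 (shut), so that 0 is half open, then the shift along the tool's x, y, z each as a share of 0.025 m, from -1 to 1, then the turn, a rotation vector about the tool's x, y, z each as a share of 8 degrees, from -1 to 1. In form: [[jaw, dx, dy, dz, rx, ry, rz], ...]. A call has exactly 10 rows; each row shifts and turns the commanded pose from where the row before left it, along the tool's axes as they then stand; what a row does not reach is not made up. A row lasts 1/10 s, in which the tool goes at most 50 mm and 8.59 degrees, less where a joint would pass 70% of its speed; a pose out of reach is approached as far as the arm can. A call with a number of a shift or a turn outside -1 to 1 is refused whole. A call with a gripper value outside its range is refused whole. The fingers move at their own pace and stop on an object; "squeeze" is the grip in N (left out, the last holds). Time passes only in rows, so rows that do not move let the fingers close, or fill a call up. It gives the time, the measured TCP pose, the force and the opening at its end, in the units of the state.
- status.get_obs(): the state, without advancing time (a new reading comes with each control period).
- eyes.camera(name): name is "side" or "top" or "wrist"; returns (picture, depth): 420x560x3 uint8, red, green, blue; 420x560 float32, m along the optical axis (not along the pixel's ray), 0 where there is no reading.
- eyes.camera_info(name): a dict with "K" (3x3 intrinsics, pixels), "R" (3x3) and "t" (3): a world point X has camera coordinates R X + t. Camera axes: x right, y down, z forward; pixel columns grow to the right and rows downward; lengths in m; the calibration is good to about 2 mm. A picture is of the moment at which its call begins: read the wrist's pose just before it. camera_info takes no time and is no camera call; for the wrist camera it gives the pose at the moment of the call.
- robot.hand_in(): hands the job in, once; it reports no verdict.
The state is a dict: "time": time; "q": joint angles; "joint_velocities": joint speeds; "joint_torque": joint torques, N m; "position": TCP position; "tool_rot": TCP orientation; "ft_force": force on the tool from outside, world axes, zero at the start; "moment": the same for the moment, N m; "grip_width": finger opening in m.
Only numpy, scipy, OpenCV 4.12 (cv2) and the standard library are available. Lean on these libraries where they do the work, as an engineer would, in place of code of your own. Each camera call takes 0.05 s, during which the arm holds its last target.

## Working session

There is one attempt and no reset: what is moved stays moved. The work goes in short steps, Python scripts to look and compute and a tool call to move; the robot and the scene stay as the last step left them, time stands still between calls to the robot, and variables do not carry over. Pictures are saved under pics/ and viewed, and the job is handed in when it is done.

Besides the shell and the picture viewer there is one more tool, called after "Emit:" as name([rows], argument=value, ...), one row to a line, values as JSON. step_arm: Moves the arm, as the interface text tells. Its arguments: {"type":"object","properties":{"steps":{"type":"array"},"squeeze":{"type":"number"}},"required":["steps"]}

```bash
ls; mkdir -p pics; python3 - <<'E'
from rig import status, eyes
import cv2
o=status.get_obs(); print({k:o[k] for k in ('time','position','tool_rot','grip_width')})
for n in ('top','side'):
    p,d=eyes.camera(n); cv2.imwrite(f'pics/{n}0.png',p[:,:,::-1]); 
    import numpy as np
    np.savez(f'{n}0.npz',p=p,d=d)
    i=eyes.camera_info(n); print(n,i['K'].tolist() if hasattr(i['K'],'tolist') else i['K'],i['R'],i['t'])
E
```

```text
pics
{'time': 0.0, 'position': array([ 0.20296809, -0.5907623 ,  0.40377145]), 'tool_rot': array([ 8.13868569e-01, -5.81048007e-01, -7.47080667e-04, -7.79421443e-04]), 'grip_width': 0.0869441283595081}
top [[537.5957702399912, 0.0, 281.7490781965309], [0.0, 537.5957702399912, 215.69214957364645], [0.0, 0.0, 1.0]] [[-0.03676875 -0.99932304  0.00123724]
 [-0.97736655  0.03570273 -0.20851845]
 [ 0.20833311 -0.0088762  -0.97801765]] [0.12524439 0.44487706 1.6527679 ]
side [[484.6059683184964, 0.0, 284.9849795214492], [0.0, 484.6059683184964, 206.43189041196723], [0.0, 0.0, 1.0]] [[ 0.28693321  0.95771707  0.0211504 ]
 [ 0.62000675 -0.16883353 -0.76621594]
 [-0.73024719  0.23296619 -0.642235  ]] [-0.26879313 -0.22122641  1.68937707]
```

View pics/top0.png

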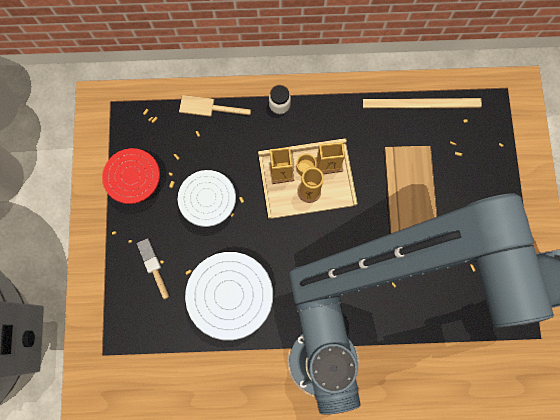

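View pics/side0.png

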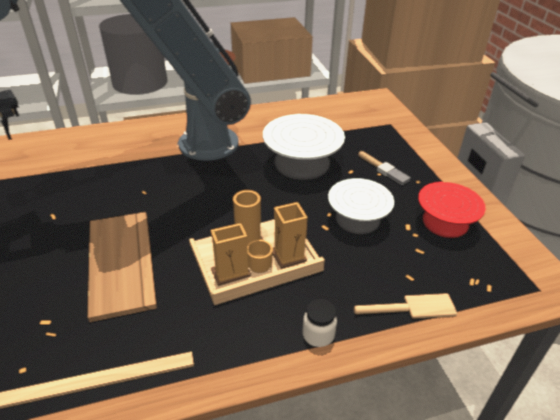

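```bash
cat > h.py <<'E'
import numpy as np, cv2
def cloud(d,i):
    K,R,t=map(np.array,(i['K'],i['R'],i['t']))
    v,u=np.mgrid[:d.shape[0],:d.shape[1]]
    c=np.stack([(u-K[0,2])/K[0,0]*d,(v-K[1,2])/K[1,1]*d,d],-1)
    return (c-t)@R
def rect(x,y):
    r=cv2.minAreaRect(np.stack([x,y],1).astype(np.float32)*1000); return r
E
python3 - <<'E'
from h import *
from rig import eyes
T=np.load('top0.npz'); P=cloud(T['d'],eyes.camera_info('top'))
ok=T['d']>0
# tray area pixels
def show(name,m):
    X=P[m]; 
    if len(X)<10: print(name,len(X)); return
    r=cv2.minAreaRect(X[:,:2].astype(np.float32)*1000)
    c,rad=cv2.minEnclosingCircle(X[:,:2].astype(np.float32)*1000)
    print(name,len(X),'rect',np.round(r[0],1),np.round(r[1],1),round(r[2],1),'circ',np.round(c,1),round(rad,1),'z',np.round(np.percentile(X[:,2],[5,50,95]),4))
v,u=np.mgrid[:420,:560]
reg=lambda u0,u1,v0,v1: ok&(u>u0)&(u<u1)&(v>v0)&(v<v1)
Z=P[...,2]
tr=reg(255,360,135,222)
print(np.histogram(Z[tr],bins=np.arange(-.01,.2,.01)))
show('left top',reg(262,297,140,192)&(Z>.125))
show('right top',reg(315,348,135,182)&(Z>.125))
show('front top',reg(296,328,160,205)&(Z>.155))
show('bowl',reg(295,318,150,172)&(Z>.055)&(Z<.075))
show('wheel',reg(170,240,160,235)&(Z>.07))
show('big',reg(180,280,245,345)&(Z>.05))
show('board',reg(380,440,140,245)&(Z>.01)&(Z<.03))
show('tray',tr&(Z>.004))
E
```

```text
(array([1306, 3031, 1745,  553,  289,  209,  123,  182,  125,  109,  105,
        112,  132,  130,  128,  183,  198,  172,   55,    0]), array([-0.01,  0.  ,  0.01,  0.02,  0.03,  0.04,  0.05,  0.06,  0.07,
        0.08,  0.09,  0.1 ,  0.11,  0.12,  0.13,  0.14,  0.15,  0.16,
        0.17,  0.18,  0.19]))
left top 271 rect [604.1 107.5] [65.2 62.1] 5.3 circ [604.3 106.9] 43.7 z [0.1288 0.1548 0.1645]
right top 316 rect [589.9 -42.8] [ 81.4 138.2] 80.9 circ [588.9 -48.6] 73.3 z [0.1283 0.147  0.1694]
front top 170 rect [536.8  15.4] [64.3 65.1] 55.1 circ [536.3  15.4] 33.5 z [0.1577 0.1678 0.1733]
bowl 100 rect [616.6  23.4] [67.9 63.5] 87.6 circ [620.6  20.3] 40.7 z [0.0573 0.0663 0.0728]
wheel 2504 rect [509.9 343.6] [176.7 178.8] 89.1 circ [509.8 343.3] 90.9 z [0.0737 0.0798 0.0861]
big 5986 rect [203.2 276.4] [253.7 254.1] 88.0 circ [203.9 275.3] 128.8 z [0.1086 0.1147 0.1205]
board 3537 rect [ 534.6 -315.1] [183.3 299. ] 86.4 circ [ 534. -326.] 169.8 z [0.0122 0.018  0.0248]
tray 6378 rect [582.2  18.1] [344.1 292.3] 87.7 circ [583.9  21.5] 218.9 z [0.005  0.0166 0.1544]
```

```bash
python3 - <<'E'
import cv2
for n,(a,b,c,d) in dict(top=(130,225,245,365),side=(180,310,180,340)).items():
    p=cv2.imread(f'pics/{n}0.png')[a:b,c:d]; cv2.imwrite(f'pics/{n}0z.png',cv2.resize(p,None,fx=4.5,fy=4.5,interpolation=cv2.INTER_CUBIC))
E
```

```text
(no output)
```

View pics/top0z.png

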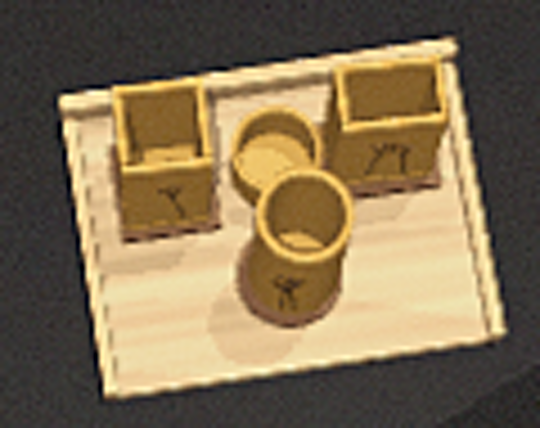

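View pics/side0z.png

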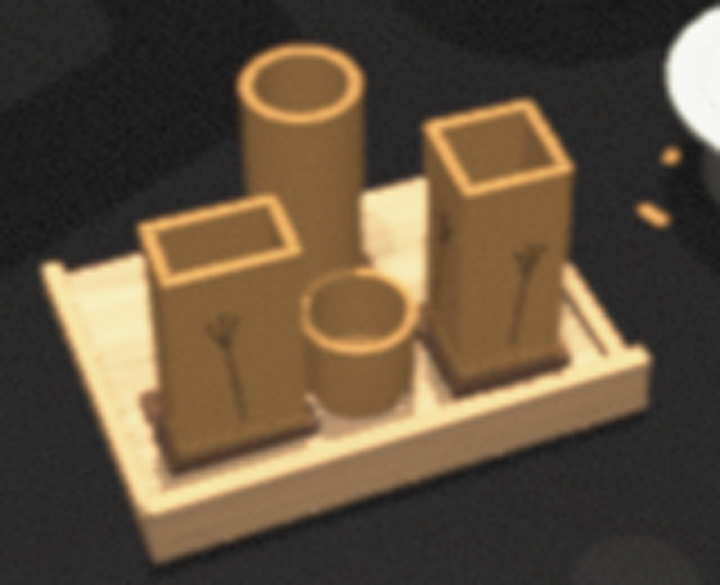

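```bash
cat >> h.py <<'E'
def ray(px,i,z):
    K,R,t=map(np.array,(i['K'],i['R'],i['t']))
    px=np.asarray(px,float).reshape(-1,2)
    d=np.c_[(px[:,0]-K[0,2])/K[0,0],(px[:,1]-K[1,2])/K[1,1],np.ones(len(px))]@R
    o=-R.T@t
    return o+d*((z-o[2])/d[:,2])[:,None]
def comps(m,minarea=40):
    n,l,s,c=cv2.connectedComponentsWithStats(m.astype(np.uint8),connectivity=8)
    return [(k,s[k],l==k) for k in range(1,n) if s[k,4]>=minarea]
def fit(mask,i,z,name=''):
    # outer contour of mask, cast onto plane z
    cs,_=cv2.findContours(mask.astype(np.uint8),cv2.RETR_EXTERNAL,cv2.CHAIN_APPROX_NONE)
    c=max(cs,key=cv2.contourArea)[:,0,:]
    w=ray(c,i,z)[:,:2].astype(np.float32)*1000
    r=cv2.minAreaRect(w); e=cv2.fitEllipse(w)
    print(name,'rect',np.round(r[0],1),np.round(r[1],1),round(r[2],1),'ell',np.round(e[0],1),np.round(e[1],1))
    return r
E
python3 - <<'E'
from h import *
from rig import eyes
for n in ('top','side'):
    T=np.load(n+'0.npz'); p=T['p']; i=eyes.camera_info(n)
    hsv=cv2.cvtColor(p,cv2.COLOR_RGB2HSV)
    if n=='top':
        for q in [(272,157),(289,165),(302,175),(312,150),(300,200),(280,185)]: print(q,hsv[q[1],q[0]])
    m=(hsv[...,0]>14)&(hsv[...,0]<24)&(hsv[...,1]>120)&(hsv[...,2]>165)
    mm=np.zeros((420,560),bool)
    if n=='top': mm[135:222,255:360]=1
    else: mm[180:310,180:330]=1
    cv2.imwrite(f'pics/m_{n}.png',cv2.resize(((m&mm)*255).astype(np.uint8)[180:310,180:330] if n=='side' else ((m&mm)*255).astype(np.uint8)[130:225,245:365],None,fx=4,fy=4,interpolation=0))
    for k,s,M in comps(m&mm):
        print(n,s)
        for z in (.17,.16,.15,.068): fit(M,i,z,z)
E
```

```text
(272, 157) [ 20 162 181]
(289, 165) [ 20 146 245]
(302, 175) [ 20 160 235]
(312, 150) [ 18  89 231]
(300, 200) [ 18  94 229]
(280, 185) [ 18  92 229]
top [319 142  26  18 140]
0.17 rect [618.  -47.1] [48.3 72.6] 4.3 ell [618.5 -47.1] [51.5 85.3]
0.16 rect [621.4 -48.3] [48.6 73.1] 4.3 ell [621.9 -48.2] [51.8 85.9]
0.15 rect [624.8 -49.4] [48.9 73.6] 4.3 ell [625.3 -49.3] [52.2 86.4]
0.068 rect [652.7 -58.5] [51.5 77.5] 4.3 ell [653.1 -58.4] [54.9 91. ]
top [270 147  22  22 189]
0.17 rect [600.7 106.7] [63.4 62.1] 5.0 ell [601.2 106.9] [69.5 70.1]
0.16 rect [604.  106.6] [63.8 62.5] 5.0 ell [604.5 106.8] [70.  70.6]
0.15 rect [607.3 106.5] [64.2 62.9] 5.0 ell [607.8 106.7] [70.4 71. ]
0.068 rect [634.3 105.6] [67.6 66.2] 5.0 ell [634.7 105.8] [74.1 74.8]
top [296 153  28  36 357]
0.17 rect [557.4  23.5] [111.2  66. ] 22.8 ell [557.3  22.3] [ 63.3 117.8]
0.16 rect [560.4  22.9] [112.   66.4] 22.8 ell [560.3  21.6] [ 63.7 118.6]
0.15 rect [563.4  22.2] [112.7  66.8] 22.8 ell [563.3  20.9] [ 64.1 119.4]
0.068 rect [588.1  16.9] [118.6  70.3] 22.8 ell [588.   15.5] [ 67.5 125.6]
side [233
[... 532 characters left out ...]
2 74. ]
0.068 rect [505.6 142. ] [72.5 70.5] 4.2 ell [505.7 141.9] [78.8 81.9]
side [211 223  36  21 253]
0.17 rect [649.2 -51.6] [49.4 75. ] 5.5 ell [649.2 -50.8] [52.5 89.4]
0.16 rect [638.5 -50. ] [50.1 76. ] 5.5 ell [638.6 -49.1] [53.2 90.6]
0.15 rect [627.9 -48.4] [50.8 77. ] 5.5 ell [627.9 -47.5] [53.9 91.7]
0.068 rect [540.7 -35.1] [56.1 85.2] 5.5 ell [540.8 -34.1] [ 59.6 101.5]
side [247 239  27  20 129]
0.17 rect [720.8   6. ] [47.5 56.9] 37.9 ell [715.8   3.2] [52.7 54.8]
0.16 rect [711.2   8.4] [48.1 57.6] 37.9 ell [706.    5.6] [53.4 55.5]
0.15 rect [701.5  10.8] [48.7 58.4] 37.9 ell [696.3   7.9] [54.2 56.2]
0.068 rect [622.1  30.4] [53.9 64.6] 37.9 ell [616.3  27.2] [59.9 62.2]
```

View pics/m_top.png

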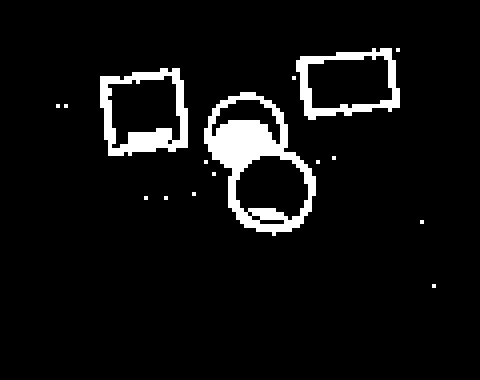

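View pics/m_side.png

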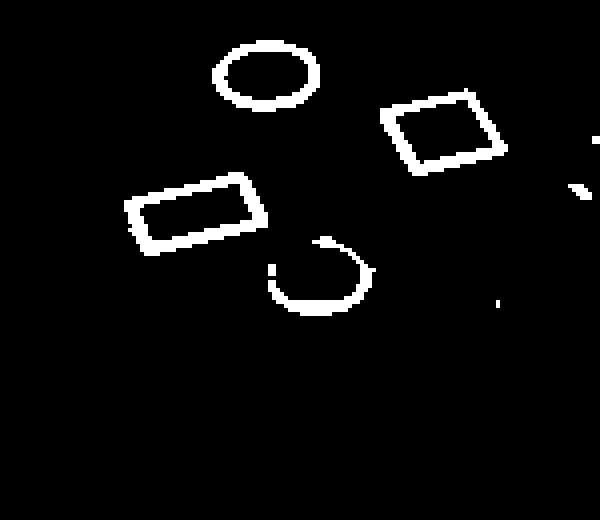

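```bash
cat >> h.py <<'E'
def plan(target,phi=None):
    from rig import status
    from scipy.spatial.transform import Rotation as Ro
    o=status.get_obs(); R=Ro.from_quat(o['tool_rot']).as_matrix(); p=np.array(o['position'])
    g=p+R@[0,0,.164]
    cur=np.degrees(np.arctan2(R[1,0],R[0,0]))
    d=R.T@(np.array(target)-g)
    print('t',round(o['time'],2),'grasp',np.round(g,4),'phi',round(cur,2),'tilt',np.round(R[:,2],4),'w',round(o['grip_width'],4),'F',np.round(o['ft_force'],1),'q',np.round(o['q'],2))
    print('tool shift shares (25mm):',np.round(d/.025,2),'rz shares', None if phi is None else round(-((phi-cur+90)%180-90)/8,2))
E
python3 - <<'E'
from h import *
from rig import eyes
for n in ('top','side'):
    T=np.load(n+'0.npz'); p=T['p']; i=eyes.camera_info(n)
    hsv=cv2.cvtColor(p,cv2.COLOR_RGB2HSV)
    H,S,V=[hsv[...,k].astype(int) for k in range(3)]
    if n=='top': print('board hsv',hsv[180,400],'tray',hsv[205,320],hsv[205,290],'wheel',hsv[210,210])
    else: print('board',hsv[260,110],'tray',hsv[245,222])
    white=(S<40)&(V>150)
    for k,s,M in comps(white,600): print(n,'white',s[:5]); fit(M,i,.08,'z.08')
    bm=(H>8)&(H<22)&(S>60)&(V>70)
    mm=np.zeros((420,560),bool)
    if n=='top': mm[140:240,375:445]=1
    else: mm[205:325,75:160]=1
    for k,s,M in comps(bm&mm,500): print(n,'board',s); fit(M,i,.018,'b')
    mm=np.zeros((420,560),bool)
    if n=='top': mm[135:225,250:362]=1
    else: mm[180:310,180:330]=1
    for k,s,M in comps(bm&mm,500): print(n,'tray',s); fit(M,i,.02,'tray')
    if n=='side':
        cv2.imwrite('pics/mb.png',(bm*255).astype(np.uint8))
plan([.626,-.0485,.13],4.9)
E
```

```text
board hsv [ 17 126 208] tray [ 19  82 240] [ 22  73 239] wheel [ 98   4 244]
top white [   9   48  551  212 7782]
z.08 rect [716.5  71. ] [ 643.7 1798.6] 5.1 ell [668.2  61.4] [ 629.  1974.4]
top white [ 177  170   59   56 2566]
z.08 rect [509.7 343.1] [181.  176.8] 87.9 ell [509.  342.6] [177.7 178.6]
top white [ 185  252   88   88 6091]
z.08 rect [205.2 278.1] [261.8 259. ] 87.9 ell [205.2 277.6] [260.  261.2]
top white [   0  350   63   70 1901]
z.08 rect [-33.7 853.7] [193.1 173.5] 0.2 ell [-51.8 826.1] [144.6 224.5]
top board [ 385  146   52   87 3730]
b rect [ 532.7 -313.8] [154.3 288.6] 89.5 ell [ 542.8 -311.4] [171.1 327.8]
top tray [ 258  138   99   81 5452]
tray rect [578.9  20.1] [232.9 297.1] 6.8 ell [583.5  18.4] [261.4 334.2]
board [ 13 122 136] tray [ 16 144 131]
side white [  45    0   40  106 1261]
z.08 rect [-862.4 -494. ] [1258.8   57.2] 8.4 ell [-1064.2  -525.5] [  50.8 1901.7]
side white [ 196    0  109   51 2208]
z.08 rect [-909.8  449. ] [627.4 595.3] 1.2 ell [-979.2  391. ] [500.6 677.8]
side white [ 240    0   94   94 1976]
z.08 rect [-614.2  609.3] [ 330.4 1
[... 369 characters left out ...]
.7 ell [-170.  1469.4] [250.8 719.6]
side white [ 263  114   82   45 2841]
z.08 rect [154.2 294.9] [271.6 266.6] 7.1 ell [153.9 295.3] [266.4 268.1]
side white [ 328  178   66   43 2183]
z.08 rect [510.5 344.9] [183.6 181.5] 9.5 ell [511.2 344.8] [179.8 183. ]
side board [  87  211   70  111 6404]
b rect [ 512.4 -311.4] [155.6 357.6] 89.5 ell [ 515.3 -311. ] [175.1 426.8]
side tray [ 188  189  137  116 8230]
tray rect [509.6  37.3] [386.9 340.9] 6.8 ell [551.4  36.1] [321.5 393.4]
t 0.1 grasp [ 0.2029 -0.5905  0.2399] phi -71.05 tilt [-3.0e-04  1.9e-03 -1.0e+00] w 0.087 F [-0.   0.4  0.2] q [-1.42  0.53  1.43 -0.    1.18 -0.18]
tool shift shares (25mm): [-15.   -23.05   4.43] rz shares -9.49
```

View pics/mb.png

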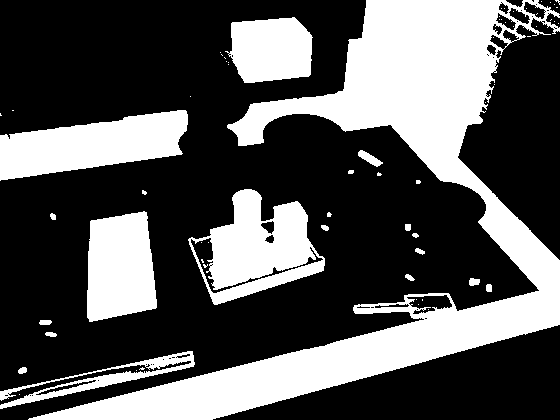

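Emit:
step_arm([
  [-1, -0.65, -1, 0, 0, 0, 0],
  [-1, -0.65, -1, 0, 0, 0, 0],
  [-1, -0.65, -1, 0, 0, 0, 0],
  [-1, -0.65, -1, 0, 0, 0, 0],
  [-1, -0.65, -1, 0, 0, 0, 0],
  [-1, -0.65, -1, 0, 0, 0, 0],
  [-1, -0.65, -1, 0, 0, 0, 0],
  [-1, -0.65, -1, 0, 0, 0, 0],
  [-1, -0.65, -1, 0, 0, 0, 0],
  [-1, -0.65, -1, 0, 0, 0, 0],
], squeeze=20)

```text
time: 1.1
position: [0.3872, -0.355, 0.4044]
tool_rot: [0.814, -0.581, -0.0, -0.0]
ft_force: [0.7, -0.1, 0.0]
grip_width: 0.0866
```

Emit:
step_arm([
  [-1, -0.65, -1, 0, 0, 0, 0],
  [-1, -0.65, -1, 0, 0, 0, 0],
  [-1, -0.65, -1, 0, 0, 0, 0],
  [-1, -0.65, -1, 0, 0, 0, 0],
  [-1, -0.65, -1, 0, 0, 0, 0],
  [-1, -0.65, -1, 0, 0, 0, 0],
  [-1, -0.65, -1, 0, 0, 0, 0],
  [-1, -0.65, -1, 0, 0, 0, 0],
  [-1, -0.65, -1, 0, 0, 0, 0],
  [-1, -0.65, -1, 0, 0, 0, 0],
])

```text
time: 2.1
position: [0.5708, -0.1202, 0.4043]
tool_rot: [0.814, -0.581, -0.001, 0.0]
ft_force: [0.7, -0.4, -0.9]
grip_width: 0.0871
```

Emit:
step_arm([
  [-1, -0.65, -1, 0, 0, 0, 0],
  [-1, -0.65, -1, 0, 0, 0, 0],
  [-1, -0.7, -1, 0, 0, 0, 0],
  [-1, 0, 0, 0, 0, 0, -1],
  [-1, 0, 0, 0, 0, 0, -1],
  [-1, 0, 0, 0, 0, 0, -1],
  [-1, 0, 0, 0, 0, 0, -1],
  [-1, 0, 0, 0, 0, 0, -1],
  [-1, 0, 0, 0, 0, 0, -1],
  [-1, 0, 0, 0, 0, 0, -1],
])

```text
time: 3.1
position: [0.6249, -0.0496, 0.4042]
tool_rot: [0.992, -0.128, -0.001, -0.0]
ft_force: [-0.9, 0.2, 0.2]
grip_width: 0.087
```

```bash
python3 - <<'E'
from h import *
plan([.626,-.0485,.13],4.9)
from rig import eyes
p,d=eyes.camera('top'); cv2.imwrite('pics/t1.png',p[:,:,::-1])
p,d=eyes.camera('side'); cv2.imwrite('pics/s1.png',p[:,:,::-1])
E
```

```text
t 3.1 grasp [ 0.6246 -0.0495  0.2402] phi -14.71 tilt [-1.2e-03  3.0e-04 -1.0e+00] w 0.087 F [-0.9  0.2  0.2] q [-0.26  0.53  1.43 -0.    1.18 -0.  ]
tool shift shares (25mm): [ 0.05 -0.05  4.41] rz shares -2.45
```

View pics/s1.png

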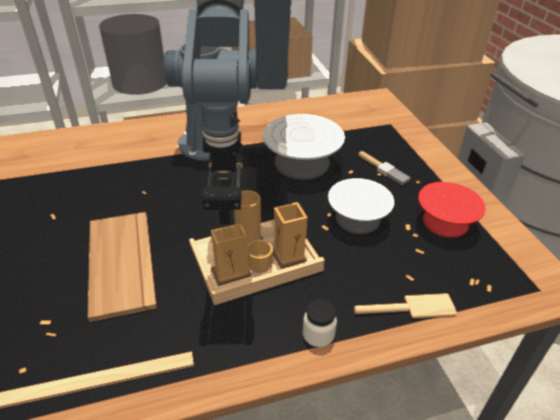

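Emit:
step_arm([
  [-1, 0.05, -0.05, 0, 0, 0, -0.85],
  [-1, 0, 0, 0, 0, 0, -0.8],
  [-1, 0, 0, 0, 0, 0, -0.8],
  [-1, 0, 0, 0.8, 0, 0, 0],
  [-1, 0, 0, 0.8, 0, 0, 0],
  [-1, 0, 0, 0.8, 0, 0, 0],
  [-1, 0, 0, 0.7, 0, 0, 0],
  [-1, 0, 0, 0.7, 0, 0, 0],
  [-1, 0, 0, 0.6, 0, 0, 0],
  [-1, 0, 0, 0, 0, 0, 0],
])

```text
time: 4.2
position: [0.6257, -0.0486, 0.2922]
tool_rot: [0.999, 0.039, -0.003, -0.001]
ft_force: [-0.3, 1.0, -0.4]
grip_width: 0.087
```

```bash
python3 - <<'E'
from h import *
plan([.626,-.0485,.13],4.9)
from rig import eyes
p,d=eyes.camera('wrist'); cv2.imwrite('pics/w1.png',p[:,:,::-1])
q=cv2.imread('pics/t1.png'); i=eyes.camera_info('top')
hsv=cv2.cvtColor(q,cv2.COLOR_BGR2HSV);H,S,V=[hsv[...,k].astype(int) for k in range(3)]
bm=(H>8)&(H<22)&(S>60)&(V>70); mm=np.zeros((420,560),bool); mm[140:300,365:450]=1
for k,s,M in comps(bm&mm,500): print('board',s); fit(M,i,.018,'b')
E
```

```text
t 4.2 grasp [ 0.6249 -0.0484  0.1282] phi 4.46 tilt [-0.0051  0.0013 -1.    ] w 0.087 F [-0.3  1.  -0.4] q [-0.26  0.67  1.52 -0.    0.96 -0.33]
tool shift shares (25mm): [ 0.04  0.01 -0.07] rz shares -0.06
board [ 384  146   56  103 4886]
b rect [ 505.5 -313.4] [155.3 342.9] 89.5 ell [ 505.  -313.7] [171.8 424.9]
```

View pics/w1.png

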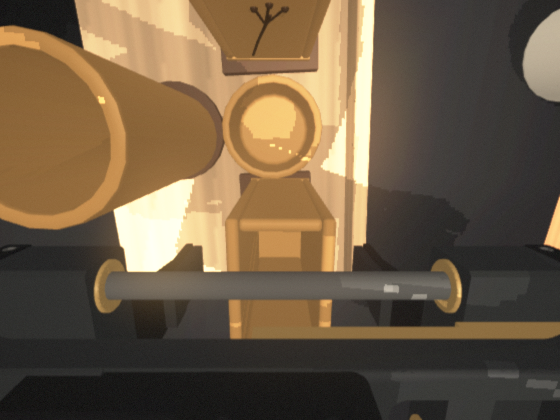

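View pics/t1.png

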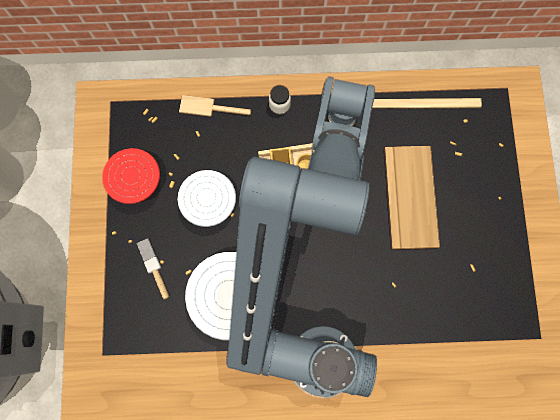

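Emit:
step_arm([
  [1, 0, 0, 0, 0, 0, 0],
  [1, 0, 0, 0, 0, 0, 0],
  [1, 0, 0, 0, 0, 0, 0],
  [1, 0, 0, 0, 0, 0, 0],
  [1, 0, 0, 0, 0, 0, 0],
  [1, 0, 0, 0, 0, 0, 0],
  [1, 0, 0, -0.4, 0, 0, 0],
  [1, 0, 0, -0.8, 0, 0, 0],
  [1, 0, 0, -0.8, 0, 0, 0],
  [1, 0, 0, -0.8, 0, 0, 0],
], squeeze=25)

```text
time: 5.25
position: [0.6261, -0.0486, 0.3649]
tool_rot: [0.999, 0.04, -0.001, -0.0]
ft_force: [-0.6, -0.3, -3.7]
grip_width: 0.0478
```

```bash
python3 - <<'E'
from h import *
plan([.610,-.313,.20],0)
E
```

```text
t 5.25 grasp [ 0.6258 -0.0485  0.2009] phi 4.55 tilt [-2.1e-03  6.0e-04 -1.0e+00] w 0.0478 F [-0.6 -0.3 -3.7] q [-0.26  0.58  1.46  0.    1.1  -0.33]
tool shift shares (25mm): [-1.47 10.5   0.03] rz shares 0.57
```

Emit:
step_arm([
  [1, -0.14, 0.5, 0, 0, 0, 0],
  [1, -0.14, 1, 0, 0, 0, 0],
  [1, -0.14, 1, 0, 0, 0, 0],
  [1, -0.14, 1, 0, 0, 0, 0],
  [1, -0.14, 1, 0, 0, 0, 0],
  [1, -0.14, 1, 0, 0, 0, 0],
  [1, -0.14, 1, 0, 0, 0, 0],
  [1, -0.14, 1, 0, 0, 0, 0],
  [1, -0.14, 1, 0, 0, 0, 0],
  [1, -0.14, 1, 0, 0, 0, 0],
])

```text
time: 6.25
position: [0.6094, -0.29, 0.3628]
tool_rot: [0.999, 0.039, -0.002, -0.001]
ft_force: [0.9, 0.2, -4.4]
grip_width: 0.0475
```

Emit:
step_arm([
  [1, -0.1, 0.7, 0, 0, 0, 0],
  [1, 0, 0.3, 0, 0, 0, 0.3],
  [1, 0, 0, 0.6, 0, 0, 0.3],
  [1, 0, 0, 0.6, 0, 0, 0],
  [1, 0, 0, 0.6, 0, 0, 0],
  [1, 0, 0, 0.5, 0, 0, 0],
  [1, 0, 0, 0, 0, 0, 0],
  [1, 0, 0, 0, 0, 0, 0],
  [1, 0, 0, 0, 0, 0, 0],
  [1, 0, 0, 0, 0, 0, 0],
])

```text
time: 7.25
position: [0.6104, -0.3135, 0.3083]
tool_rot: [1.0, -0.002, 0.001, 0.001]
ft_force: [0.6, -0.9, -3.8]
grip_width: 0.0479
```

```bash
python3 - <<'E'
from h import *
plan([.610,-.313,.127],0)
from rig import eyes
p,d=eyes.camera('side'); cv2.imwrite('pics/s2.png',p[:,:,::-1])
E
```

```text
t 7.25 grasp [ 0.6107 -0.3137  0.1443] phi -0.23 tilt [ 0.0017 -0.0013 -1.    ] w 0.0479 F [ 0.6 -0.9 -3.8] q [-0.64  0.72  1.35 -0.    1.07 -0.63]
tool shift shares (25mm): [-0.03 -0.03  0.69] rz shares -0.03
```

View pics/s2.png

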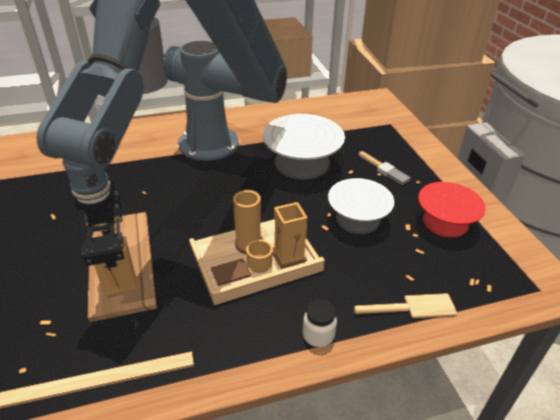

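Emit:
step_arm([
  [1, 0, 0, 0.4, 0, 0, 0],
  [1, 0, 0, 0.2, 0, 0, 0],
  [1, 0, 0, 0.1, 0, 0, 0],
  [1, 0, 0, 0, 0, 0, 0],
  [-1, 0, 0, 0, 0, 0, 0],
  [-1, 0, 0, 0, 0, 0, 0],
  [-1, 0, 0, 0, 0, 0, 0],
  [-1, 0, 0, 0, 0, 0, 0],
  [-1, 0, 0, -0.5, 0, 0, 0],
  [-1, 0, 0, -1, 0, 0, 0],
])

```text
time: 8.3
position: [0.6095, -0.3131, 0.3257]
tool_rot: [1.0, -0.002, -0.002, -0.002]
ft_force: [-0.5, -0.0, -0.2]
grip_width: 0.0842
```

```bash
python3 - <<'E'
from h import *
plan([.5375,.016,.24],0)
from rig import eyes
T=eyes.camera('top'); cv2.imwrite('pics/t3.png',T[0][:,:,::-1]);np.savez('t3.npz',p=T[0],d=T[1])
E
```

```text
t 8.3 grasp [ 0.6088 -0.3126  0.1617] phi -0.25 tilt [-0.0042  0.0032 -1.    ] w 0.0842 F [-0.5 -0.  -0.2] q [-0.64  0.7   1.34  0.    1.11 -0.63]
tool shift shares (25mm): [ -2.92 -13.14  -3.08] rz shares -0.03
```

View pics/t3.png

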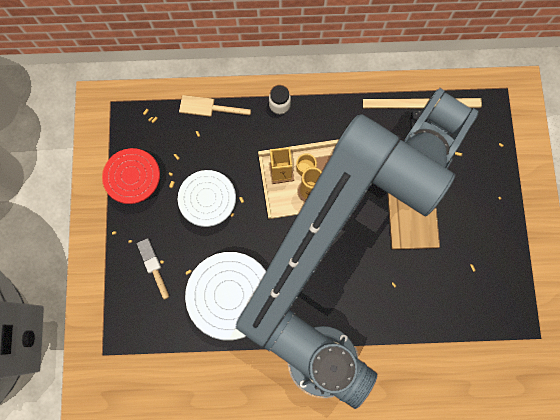

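Emit:
step_arm([
  [-1, 0, 0, -1, 0, 0, 0],
  [-1, 0, 0, -1, 0, 0, 0],
  [-1, 0, -0.1, -1, 0, 0, 0],
  [-1, -0.2, -1, 0, 0, 0, 0],
  [-1, -0.2, -1, 0, 0, 0, 0],
  [-1, -0.2, -1, 0, 0, 0, 0],
  [-1, -0.2, -1, 0, 0, 0, 0],
  [-1, -0.2, -1, 0, 0, 0, 0],
  [-1, -0.2, -1, 0, 0, 0, 0],
  [-1, -0.2, -1, 0, 0, 0, 0],
])

```text
time: 9.35
position: [0.5756, -0.1348, 0.403]
tool_rot: [1.0, -0.002, 0.001, 0.0]
ft_force: [0.1, 0.5, -0.9]
grip_width: 0.0871
```

Emit:
step_arm([
  [-1, -0.25, -1, 0, 0, 0, 0],
  [-1, -0.25, -1, 0, 0, 0, 0],
  [-1, -0.25, -1, 0, 0, 0, 0],
  [-1, -0.25, -1, 0, 0, 0, 0],
  [-1, -0.25, -1, 0, 0, 0, 0],
  [-1, -0.25, -1, 0, 0, 0, 0],
  [-1, 0, 0, 0.8, 0, 0, 0],
  [-1, 0, 0, 0.7, 0, 0, 0],
  [-1, 0, 0, 0, 0, 0, 0],
  [-1, 0, 0, 0, 0, 0, 0],
])

```text
time: 10.35
position: [0.5392, 0.0143, 0.3653]
tool_rot: [1.0, -0.002, 0.0, 0.0]
ft_force: [-0.0, -0.1, -0.1]
grip_width: 0.0868
```

```bash
python3 - <<'E'
from h import *
plan([.5375,.016,.145],0)
E
```

```text
t 10.35 grasp [0.5393 0.0143 0.2013] phi -0.25 tilt [ 6.e-04 -1.e-04 -1.e+00] w 0.0868 F [-0.  -0.1 -0.1] q [-0.18  0.47  1.69  0.    0.99 -0.18]
tool shift shares (25mm): [-0.07 -0.07  2.25] rz shares -0.03
```

Emit:
step_arm([
  [-1, -0.07, -0.07, 0.6, 0, 0, 0],
  [-1, 0, 0, 0.6, 0, 0, 0],
  [-1, 0, 0, 0.6, 0, 0, 0],
  [-1, 0, 0, 0.45, 0, 0, 0],
  [-1, 0, 0, 0, 0, 0, 0],
  [1, 0, 0, 0, 0, 0, 0],
  [1, 0, 0, 0, 0, 0, 0],
  [1, 0, 0, 0, 0, 0, 0],
  [1, 0, 0, 0, 0, 0, 0],
  [1, 0, 0, 0, 0, 0, 0],
])

```text
time: 11.35
position: [0.5372, 0.0161, 0.3092]
tool_rot: [1.0, -0.002, 0.0, 0.0]
ft_force: [-1.6, -1.0, 3.7]
grip_width: 0.066
```

```bash
python3 - <<'E'
from h import *
plan([.505,-.313,.22],0)
E
```

```text
t 11.35 grasp [0.5374 0.0161 0.1452] phi -0.25 tilt [ 8.e-04 -2.e-04 -1.e+00] w 0.066 F [-1.6 -1.   3.7] q [-0.18  0.55  1.74 -0.    0.85 -0.17]
tool shift shares (25mm): [-1.24 13.17 -2.99] rz shares -0.03
```

Emit:
step_arm([
  [1, 0, 0, -0.5, 0, 0, 0],
  [1, 0, 0, -1, 0, 0, 0],
  [1, 0, 0, -1, 0, 0, 0],
  [1, 0, 0.2, -0.5, 0, 0, 0],
  [1, -0.1, 1, 0, 0, 0, 0],
  [1, -0.1, 1, 0, 0, 0, 0],
  [1, -0.1, 1, 0, 0, 0, 0],
  [1, -0.1, 1, 0, 0, 0, 0],
  [1, -0.1, 1, 0, 0, 0, 0],
  [1, -0.1, 1, 0, 0, 0, 0],
])

```text
time: 12.35
position: [0.5209, -0.14, 0.3831]
tool_rot: [1.0, -0.002, -0.001, -0.0]
ft_force: [0.9, -0.5, -3.5]
grip_width: 0.0661
```

Emit:
step_arm([
  [1, -0.1, 1, 0, 0, 0, 0],
  [1, -0.1, 1, 0, 0, 0, 0],
  [1, -0.1, 1, 0, 0, 0, 0],
  [1, -0.1, 1, 0, 0, 0, 0],
  [1, -0.1, 1, 0, 0, 0, 0],
  [1, -0.1, 1, 0, 0, 0, 0],
  [1, 0, 0.7, 0, 0, 0, 0],
  [1, 0, 0.2, 0.8, 0, 0, 0],
  [1, 0, 0, 0.8, 0, 0, 0],
  [1, 0, 0, 0, 0, 0, 0],
])

```text
time: 13.35
position: [0.5046, -0.3107, 0.3405]
tool_rot: [1.0, -0.002, -0.003, -0.003]
ft_force: [-1.0, 1.1, -3.5]
grip_width: 0.0662
```

```bash
python3 - <<'E'
from h import *
plan([.505,-.313,.144],0)
from rig import eyes
p,d=eyes.camera('side'); cv2.imwrite('pics/s4.png',p[:,:,::-1])
E
```

```text
t 13.35 grasp [ 0.5037 -0.3097  0.1765] phi -0.28 tilt [-0.0059  0.0056 -1.    ] w 0.0662 F [-1.   1.1 -3.5] q [-0.74  0.56  1.58  0.    1.01 -0.74]
tool shift shares (25mm): [0.06 0.14 1.3 ] rz shares -0.04
```

View pics/s4.png

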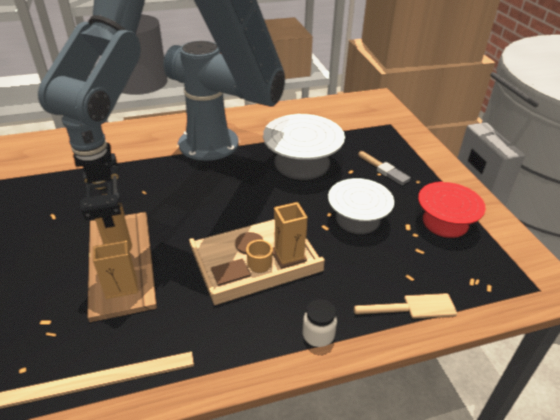

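Emit:
step_arm([
  [1, 0, 0, 0.5, 0, 0, 0],
  [1, 0, 0, 0.5, 0, 0, 0],
  [1, 0, 0, 0.25, 0, 0, 0],
  [1, 0, 0, 0.05, 0, 0, 0],
  [1, 0, 0, 0, 0, 0, 0],
  [-1, 0, 0, 0, 0, 0, 0],
  [-1, 0, 0, 0, 0, 0, 0],
  [-1, 0, 0, 0, 0, 0, 0],
  [-1, 0, 0, 0, 0, 0, 0],
  [-1, 0, 0, -0.5, 0, 0, 0],
])

```text
time: 14.4
position: [0.5053, -0.3109, 0.3228]
tool_rot: [1.0, -0.002, -0.001, -0.001]
ft_force: [1.3, -0.3, 0.5]
grip_width: 0.0861
```

```bash
python3 - <<'E'
from h import *
plan([.6055,.1072,.24],4.7)
E
```

```text
t 14.4 grasp [ 0.5049 -0.3105  0.1588] phi -0.25 tilt [-0.0025  0.0022 -1.    ] w 0.0861 F [ 1.3 -0.3  0.5] q [-0.74  0.59  1.59 -0.    0.97 -0.74]
tool shift shares (25mm): [  3.94 -16.73  -3.22] rz shares -0.62
```

Emit:
step_arm([
  [-1, 0, 0, -1, 0, 0, 0],
  [-1, 0, 0, -1, 0, 0, 0],
  [-1, 0, -0.7, -1, 0, 0, 0],
  [-1, 0.25, -1, -0.2, 0, 0, 0],
  [-1, 0.25, -1, 0, 0, 0, 0],
  [-1, 0.25, -1, 0, 0, 0, 0],
  [-1, 0.25, -1, 0, 0, 0, 0],
  [-1, 0.25, -1, 0, 0, 0, 0],
  [-1, 0.25, -1, 0, 0, 0, 0],
  [-1, 0.25, -1, 0, 0, 0, 0],
])

```text
time: 15.4
position: [0.5505, -0.1179, 0.4047]
tool_rot: [1.0, -0.002, 0.001, 0.0]
ft_force: [-0.1, 0.8, 0.2]
grip_width: 0.087
```

Emit:
step_arm([
  [-1, 0.25, -1, 0, 0, 0, 0],
  [-1, 0.25, -1, 0, 0, 0, 0],
  [-1, 0.25, -1, 0, 0, 0, 0],
  [-1, 0.25, -1, 0, 0, 0, 0],
  [-1, 0.25, -1, 0, 0, 0, 0],
  [-1, 0.25, -1, 0, 0, 0, 0],
  [-1, 0.25, -1, 0, 0, 0, 0],
  [-1, 0.25, -1, 0, 0, 0, 0],
  [-1, 0.2, -1, 0, 0, 0, 0],
  [-1, 0, 0, 0.8, 0, 0, -0.6],
])

```text
time: 16.4
position: [0.6077, 0.1088, 0.3873]
tool_rot: [0.999, 0.042, 0.005, -0.0]
ft_force: [-0.2, -0.5, 0.0]
grip_width: 0.0869
```

```bash
python3 - <<'E'
from h import *
plan([.6055,.1072,.135],4.7)
E
```

```text
t 16.4 grasp [0.6092 0.109  0.2233] phi 4.86 tilt [ 0.0092  0.0013 -1.    ] w 0.0869 F [-0.2 -0.5  0. ] q [-0.    0.54  1.47  0.    1.12 -0.09]
tool shift shares (25mm): [-0.19  0.06  3.53] rz shares 0.02
```

Emit:
step_arm([
  [-1, 0, 0, 0, 0, 0, 0],
  [-1, 0, 0, 0.8, 0, 0, 0],
  [-1, 0, 0, 0.8, 0, 0, 0],
  [-1, 0, 0, 0.8, 0, 0, 0],
  [-1, 0, 0, 0.7, 0, 0, 0],
  [-1, 0, 0, 0.3, 0, 0, 0],
  [-1, 0, 0, 0, 0, 0, 0],
  [-1, 0, 0, 0, 0, 0, 0],
  [-1, 0, 0, 0, 0, 0, 0],
  [-1, 0, 0, 0, 0, 0, 0],
])

```text
time: 17.4
position: [0.6067, 0.1058, 0.2996]
tool_rot: [0.999, 0.04, 0.001, 0.0]
ft_force: [1.0, 0.9, 0.3]
grip_width: 0.0871
```

```bash
python3 - <<'E'
from h import *
plan([.6055,.1072,.135],4.7)
E
```

```text
t 17.4 grasp [0.607  0.1058 0.1356] phi 4.54 tilt [ 0.0019 -0.     -1.    ] w 0.0871 F [1.  0.9 0.3] q [-0.01  0.65  1.55 -0.    0.95 -0.09]
tool shift shares (25mm): [-0.05 -0.06  0.02] rz shares -0.02
```

Emit:
step_arm([
  [-1, -0.05, -0.06, 0, 0, 0, 0],
  [1, 0, 0, 0, 0, 0, 0],
  [1, 0, 0, 0, 0, 0, 0],
  [1, 0, 0, 0, 0, 0, 0],
  [1, 0, 0, 0, 0, 0, 0],
  [1, 0, 0, 0, 0, 0, 0],
  [1, 0, 0, -0.5, 0, 0, 0],
  [1, 0, 0, -1, 0, 0, 0],
  [1, 0, 0, -1, 0, 0, 0],
  [1, 0, 0, -0.5, 0, 0, 0],
])

```text
time: 18.4
position: [0.6053, 0.1072, 0.3759]
tool_rot: [0.999, 0.04, 0.002, 0.0]
ft_force: [0.9, 0.5, -2.8]
grip_width: 0.0618
```

```bash
python3 - <<'E'
from h import *
plan([.400,-.313,.21],0)
E
```

```text
t 18.4 grasp [0.6058 0.1072 0.2119] phi 4.55 tilt [ 0.0031  0.     -1.    ] w 0.0618 F [ 0.9  0.5 -2.8] q [-0.01  0.55  1.49  0.    1.1  -0.09]
tool shift shares (25mm): [-9.54 16.1   0.05] rz shares 0.57
```

Emit:
step_arm([
  [1, -0.5, 0.5, 0, 0, 0, 0],
  [1, -0.8, 1, 0, 0, 0, 0],
  [1, -0.8, 1, 0, 0, 0, 0],
  [1, -0.8, 1, 0, 0, 0, 0],
  [1, -0.8, 1, 0, 0, 0, 0],
  [1, -0.8, 1, 0, 0, 0, 0],
  [1, -0.8, 1, 0, 0, 0, 0],
  [1, -0.8, 1, 0, 0, 0, 0],
  [1, -0.8, 1, 0, 0, 0, 0],
  [1, -0.8, 1, 0, 0, 0, 0],
])

```text
time: 19.4
position: [0.4309, -0.1456, 0.3736]
tool_rot: [0.999, 0.04, -0.0, -0.0]
ft_force: [0.3, -0.4, -3.7]
grip_width: 0.0621
```

Emit:
step_arm([
  [1, -0.8, 1, 0, 0, 0, 0],
  [1, -0.8, 1, 0, 0, 0, 0],
  [1, -0.2, 1, 0, 0, 0, 0],
  [1, 0, 1, 0, 0, 0, 0],
  [1, 0, 1, 0, 0, 0, 0],
  [1, 0, 0.9, 0, 0, 0, 0],
  [1, 0, 0.6, 0, 0, 0, 0],
  [1, 0, 0, 0, 0, 0, 0.3],
  [1, 0, 0, 0, 0, 0, 0.3],
  [1, 0, 0, 0, 0, 0, 0],
])

```text
time: 20.4
position: [0.3998, -0.3101, 0.3733]
tool_rot: [1.0, -0.002, -0.0, -0.001]
ft_force: [-0.0, 0.1, -3.7]
grip_width: 0.0619
```

```bash
python3 - <<'E'
from h import *
plan([.400,-.313,.134],0)
E
```

```text
t 20.4 grasp [ 0.3996 -0.3099  0.2093] phi -0.25 tilt [-8.0e-04  1.2e-03 -1.0e+00] w 0.0619 F [-0.   0.1 -3.7] q [-0.88  0.41  1.76  0.    0.97 -0.88]
tool shift shares (25mm): [0.02 0.13 3.01] rz shares -0.03
```

Emit:
step_arm([
  [1, 0, 0.1, 0.8, 0, 0, 0],
  [1, 0, 0, 0.8, 0, 0, 0],
  [1, 0, 0, 0.8, 0, 0, 0],
  [1, 0, 0, 0.4, 0, 0, 0],
  [1, 0, 0, 0.2, 0, 0, 0],
  [1, 0, 0, 0.03, 0, 0, 0],
  [1, 0, 0, 0, 0, 0, 0],
  [-1, 0, 0, 0, 0, 0, 0],
  [-1, 0, 0, 0, 0, 0, 0],
  [-1, 0, 0, 0, 0, 0, 0],
])

```text
time: 21.4
position: [0.4002, -0.3131, 0.2986]
tool_rot: [1.0, -0.002, 0.001, 0.001]
ft_force: [0.2, 0.1, 0.2]
grip_width: 0.0781
```

Emit:
step_arm([
  [-1, 0, 0, 0, 0, 0, 0],
  [-1, 0, 0, -0.8, 0, 0, 0],
  [-1, 0, 0, -1, 0, 0, 0],
  [-1, 0, 0, -1, 0, 0, 0],
  [-1, 0, 0, -1, 0, 0, 0],
  [-1, 0.8, -1, 0, 0, 0, 0],
  [-1, 0.8, -1, 0, 0, 0, 0],
  [-1, 0.8, -1, 0, 0, 0, 0],
  [-1, 0, -1, 0, 0, 0, 0],
  [-1, 0, -1, 0, 0, 0, 0],
])

```text
time: 22.4
position: [0.4609, -0.187, 0.3929]
tool_rot: [1.0, -0.002, 0.0, 0.0]
ft_force: [0.8, -0.1, 0.0]
grip_width: 0.0865
```

```bash
python3 - <<'E'
from h import *
plan([.615,.029,.2],0)
from rig import eyes
for n in ('top','side'):
    T=eyes.camera(n); cv2.imwrite(f'pics/{n}5.png',T[0][:,:,::-1]);np.savez(f'{n}5.npz',p=T[0],d=T[1])
E
```

```text
t 22.4 grasp [ 0.461  -0.1871  0.2289] phi -0.21 tilt [ 5.e-04 -3.e-04 -1.e+00] w 0.0865 F [ 0.8 -0.1  0. ] q [-0.61  0.37  1.76  0.    1.01 -0.61]
tool shift shares (25mm): [ 6.13 -8.67  1.16] rz shares -0.03
```

View pics/top5.png

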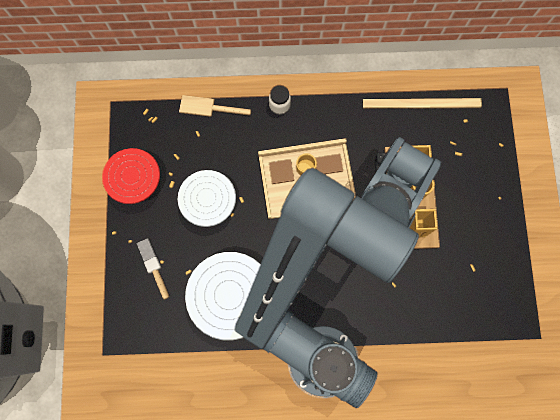

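View pics/side5.png

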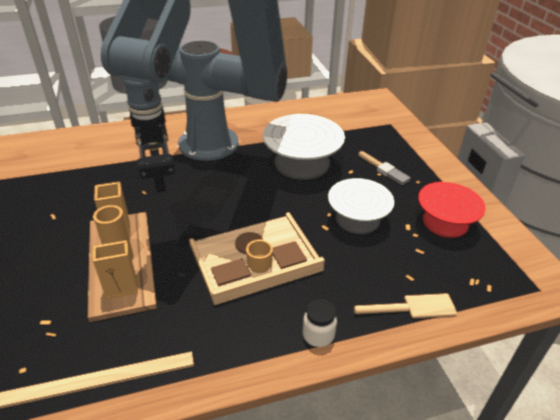

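Three vases stand on the board. The bowl is free at about (306,163) in the top view, with all three bats visible in the side view. Next I measure the bowl and bats.

```bash
python3 - <<'E'
from h import *
from rig import eyes
for n in ('top','side'):
    T=np.load(n+'5.npz'); p=T['p']; i=eyes.camera_info(n)
    hsv=cv2.cvtColor(p,cv2.COLOR_RGB2HSV); H,S,V=[hsv[...,k].astype(int) for k in range(3)]
    mm=np.zeros((420,560),bool)
    if n=='top': mm[142:215,262:350]=1
    else: mm[222:290,195:315]=1
    if n=='top': print(hsv[170,280],hsv[165,330],hsv[165,306])
    else: print(hsv[272,230],hsv[255,290],hsv[241,245])
    bat=mm&(V<130)&(H<18)
    for k,s,M in comps(bat,60): print(n,'bat',s); fit(M,i,.02,'')
    rim=mm&(H>14)&(H<24)&(S>120)&(V>150)
    for k,s,M in comps(rim,60): print(n,'rim',s); fit(M,i,.068,'')
    mk=np.zeros_like(p); mk[bat]=[255,80,80]; mk[rim]=[80,255,80]
    cv2.imwrite(f'pics/mk{n}.png',cv2.resize((mk[140:220,255:360] if n=='top' else mk[215:300,185:325])[:,:,::-1],None,fx=5,fy=5,interpolation=0))
E
```

```text
[ 13 118 166] [ 14 124 163] [ 21 141 245]
top rim [296 153  22  20 232]
 rect [617.9  25.7] [56.7 66.8] 19.7 ell [616.3  25.8] [56.6 67.2]
[ 12 123 147] [ 12 124 146] [ 13 118  91]
side bat [195 222  69  19 207]
 rect [454.1 -25. ] [ 61.2 193.6] 7.5 ell [ 532.1 -143.9] [121.2 195. ]
side bat [296 222  19  28  88]
 rect [551.5 184. ] [114.6  27.5] 6.7 ell [540.3 179.7] [ 24.8 119.1]
side bat [235 232  26  22 288]
 rect [532.5  10. ] [54.3 82.2] 42.5 ell [534.3  12.6] [57.3 80.1]
side bat [247 253  29  19 182]
 rect [618.2  31.8] [72.  61.8] 76.8 ell [605.6  31.8] [61.1 81.3]
side bat [195 256  14  34 138]
 rect [ 612.5 -133.4] [118.3  28. ] 6.2 ell [ 623.8 -128.1] [ 25.1 111.3]
side bat [261 273  54  17 306]
 rect [696.9  79.1] [130.9  51.6] 74.4 ell [710.  102.7] [ 41.7 142.2]
side bat [218 274  33  12  76]
 rect [656.9 -45.9] [ 7.1 82.8] 7.0 ell [657.  -47.6] [ 6.6 85.1]
side rim [246 239  27  20 208]
 rect [615.8  27.2] [64.8 66.5] 74.5 ell [616.6  26.3] [63.5 68.1]
```

View pics/mktop.png

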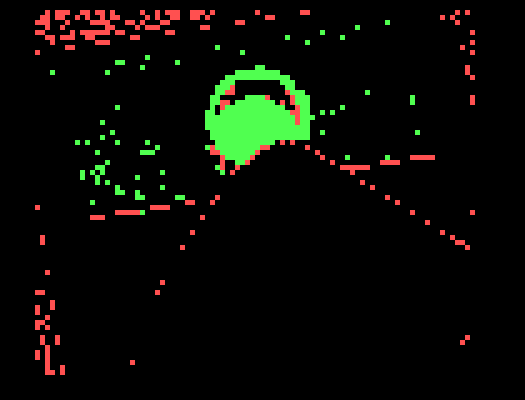

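View pics/mkside.png

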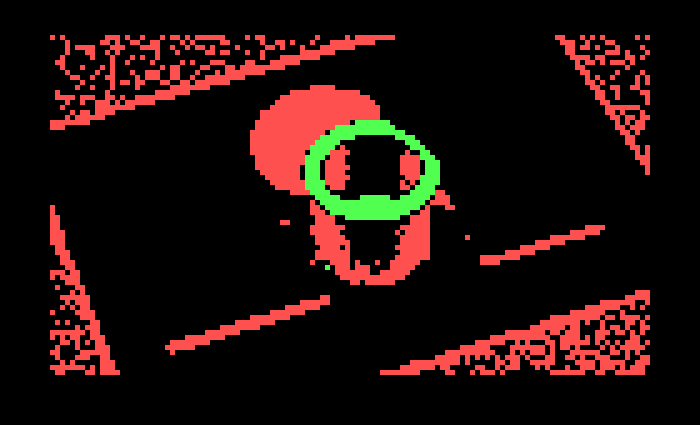

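Emit:
step_arm([
  [-1, 0.7, -0.95, 0, 0, 0, 0],
  [-1, 0.7, -0.95, 0, 0, 0, 0],
  [-1, 0.7, -0.95, 0, 0, 0, 0],
  [-1, 0.7, -0.95, 0, 0, 0, 0],
  [-1, 0.7, -0.95, 0, 0, 0, 0],
  [-1, 0.7, -0.95, 0, 0, 0, 0],
  [-1, 0.7, -0.95, 0, 0, 0, 0],
  [-1, 0.7, -0.95, 0, 0, 0, 0],
  [-1, 0.6, -0.95, 0, 0, 0, 0],
  [-1, 0, 0, 0, 0, 0, 0],
])

```text
time: 23.5
position: [0.6182, 0.0266, 0.3928]
tool_rot: [1.0, -0.001, 0.001, -0.0]
ft_force: [-0.4, -0.8, -0.5]
grip_width: 0.0871
```

Emit:
step_arm([
  [-1, 0, 0, 0, 0, 0, 0.9],
  [-1, 0, 0, 0, 0, 0, 0.9],
  [-1, 0, 0, 0, 0, 0, 0.9],
  [-1, 0, 0, 0, 0, 0, 0.9],
  [-1, 0, 0, 0, 0, 0, 0.9],
  [-1, 0, 0, 0, 0, 0, 0.9],
  [-1, 0, 0, 0.8, 0, 0, 0.8],
  [-1, 0, 0, 0.8, 0, 0, 0],
  [-1, 0, 0, 0.8, 0, 0, 0],
  [-1, 0, 0, 0, 0, 0, 0],
])

```text
time: 24.5
position: [0.6153, 0.0237, 0.33]
tool_rot: [0.907, -0.422, -0.003, 0.001]
ft_force: [-0.8, 0.4, 0.1]
grip_width: 0.087
```

```bash
python3 - <<'E'
from h import *
plan([.6165,.0267,.052],-50)
from rig import eyes
for n in ('wrist',):
    T=eyes.camera(n); cv2.imwrite(f'pics/{n}6.png',T[0][:,:,::-1])
E
```

```text
t 24.5 grasp [0.6142 0.0238 0.1661] phi -49.91 tilt [-6.4e-03  3.0e-04 -1.0e+00] w 0.087 F [-0.8  0.4  0.1] q [-0.14  0.61  1.52 -0.    1.02  0.73]
tool shift shares (25mm): [-0.01 -0.17  4.56] rz shares 0.01
```

View pics/wrist6.png

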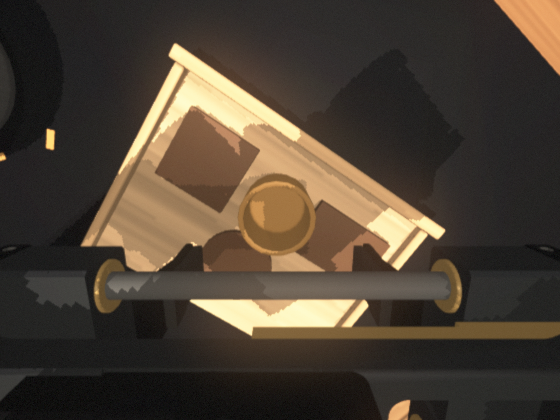

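Emit:
step_arm([
  [-1, 0, -0.1, 0.8, 0, 0, 0],
  [-1, 0, 0, 0.8, 0, 0, 0],
  [-1, 0, 0, 0.8, 0, 0, 0],
  [-1, 0, 0, 0.6, 0, 0, 0],
  [-1, 0, 0, 0.4, 0, 0, 0],
  [-1, 0, 0, 0.3, 0, 0, 0],
  [-1, 0, 0, 0, 0, 0, 0],
  [-1, 0, 0, 0, 0, 0, 0],
  [-1, 0, 0, 0, 0, 0, 0],
  [-1, 0, 0, 0, 0, 0, 0],
])

```text
time: 25.55
position: [0.6186, 0.0266, 0.241]
tool_rot: [0.907, -0.421, 0.001, -0.0]
ft_force: [0.3, 0.5, 0.5]
grip_width: 0.0872
```

```bash
python3 - <<'E'
from h import *
plan([.6165,.0267,.052],-50)
from rig import eyes
for n in ('wrist',):
    T=eyes.camera(n); cv2.imwrite(f'pics/{n}7.png',T[0][:,:,::-1])
E
```

```text
t 25.55 grasp [0.6188 0.0266 0.077 ] phi -49.84 tilt [ 1.4e-03 -2.0e-04 -1.0e+00] w 0.0872 F [0.3 0.5 0.5] q [-0.14  0.73  1.57 -0.    0.84  0.73]
tool shift shares (25mm): [-0.07  0.07  1.  ] rz shares 0.02
```

View pics/wrist7.png

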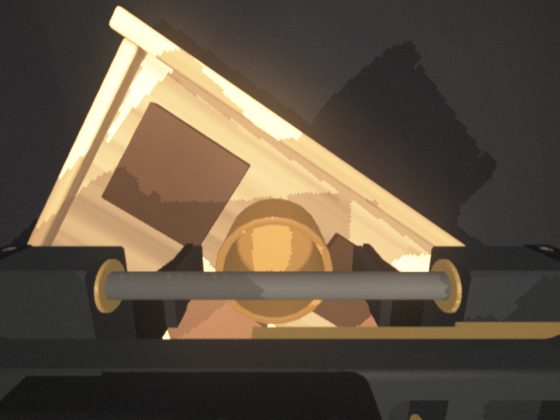

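Emit:
step_arm([
  [-1, -0.07, 0.07, 0.5, 0, 0, 0],
  [-1, 0, 0, 0.3, 0, 0, 0],
  [-1, 0, 0, 0.2, 0, 0, 0],
  [-1, 0, 0, 0, 0, 0, 0],
  [1, 0, 0, 0, 0, 0, 0],
  [1, 0, 0, 0, 0, 0, 0],
  [1, 0, 0, 0, 0, 0, 0],
  [1, 0, 0, 0, 0, 0, 0],
  [1, 0, 0, 0, 0, 0, 0],
  [1, 0, 0, 0, 0, 0, 0],
], squeeze=20)

```text
time: 26.6
position: [0.616, 0.0268, 0.2156]
tool_rot: [0.907, -0.421, 0.0, -0.0]
ft_force: [0.5, 0.2, 1.2]
grip_width: 0.0639
```

```bash
python3 - <<'E'
from h import *
plan([.510,.3438,.18],-50)
E
```

```text
t 26.6 grasp [0.6161 0.0268 0.0516] phi -49.84 tilt [ 6.e-04 -0.e+00 -1.e+00] w 0.0639 F [0.5 0.2 1.2] q [-0.14  0.77  1.58  0.    0.79  0.73]
tool shift shares (25mm): [-12.42  -4.94  -5.14] rz shares 0.02
```

Emit:
step_arm([
  [1, 0, 0, -0.5, 0, 0, 0],
  [1, 0, 0, -1, 0, 0, 0],
  [1, 0, 0, -1, 0, 0, 0],
  [1, 0, 0, -1, 0, 0, 0],
  [1, -0.4, -0.2, -1, 0, 0, 0],
  [1, -1, -0.4, -0.6, 0, 0, 0],
  [1, -1, -0.4, 0, 0, 0, 0],
  [1, -1, -0.4, 0, 0, 0, 0],
  [1, -1, -0.4, 0, 0, 0, 0],
  [1, -1, -0.4, 0, 0, 0, 0],
])

```text
time: 27.6
position: [0.57, 0.1663, 0.3432]
tool_rot: [0.907, -0.421, -0.0, 0.0]
ft_force: [-0.4, 0.5, -2.2]
grip_width: 0.0641
```

Emit:
step_arm([
  [1, -1, -0.4, 0, 0, 0, 0],
  [1, -1, -0.4, 0, 0, 0, 0],
  [1, -1, -0.4, 0, 0, 0, 0],
  [1, -1, -0.4, 0, 0, 0, 0],
  [1, -1, -0.4, 0, 0, 0, 0],
  [1, -1, -0.4, 0, 0, 0, 0],
  [1, -0.8, -0.3, 0, 0, 0, 0],
  [1, 0, 0, 0, 0, 0, 0],
  [1, 0, 0, 0, 0, 0, 0],
  [1, 0, 0, 0, 0, 0, 0],
])

```text
time: 28.6
position: [0.513, 0.3382, 0.3429]
tool_rot: [0.907, -0.422, 0.0, 0.0]
ft_force: [-0.1, -0.1, -2.4]
grip_width: 0.0642
```

```bash
python3 - <<'E'
from h import *
plan([.510,.3438,.1226],-50)
from rig import eyes
for n in ('side',):
    T=eyes.camera(n); cv2.imwrite(f'pics/{n}8.png',T[0][:,:,::-1])
E
```

```text
t 28.6 grasp [0.5129 0.3381 0.1789] phi -49.88 tilt [-1.e-04 -6.e-04 -1.e+00] w 0.0642 F [-0.1 -0.1 -2.4] q [ 0.4   0.59  1.52 -0.    1.04  1.27]
tool shift shares (25mm): [-0.25 -0.06  2.25] rz shares 0.02
```

View pics/side8.png

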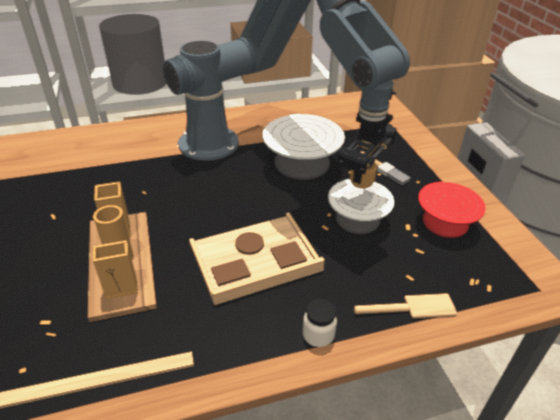

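Emit:
step_arm([
  [1, -0.25, -0.06, 0, 0, 0, 0],
  [1, 0, 0, 0.6, 0, 0, 0],
  [1, 0, 0, 0.6, 0, 0, 0],
  [1, 0, 0, 0.5, 0, 0, 0],
  [1, 0, 0, 0.3, 0, 0, 0],
  [1, 0, 0, 0.2, 0, 0, 0],
  [1, 0, 0, 0.06, 0, 0, 0],
  [1, 0, 0, 0, 0, 0, 0],
  [1, 0, 0, 0, 0, 0, 0],
  [1, 0, 0, 0, 0, 0, 0],
])

```text
time: 29.65
position: [0.5101, 0.3448, 0.2869]
tool_rot: [0.907, -0.421, 0.0, -0.0]
ft_force: [-0.2, -0.5, -1.8]
grip_width: 0.0644
```

```bash
python3 - <<'E'
from h import *
plan([.510,.3438,.1216],-50)
from rig import eyes
i=eyes.camera_info('side')
for n in ('side',):
    T=eyes.camera(n); cv2.imwrite(f'pics/{n}9.png',cv2.resize(T[0][120:250,300:420,::-1],None,fx=4.5,fy=4.5))
E
```

```text
t 29.65 grasp [0.5103 0.3448 0.1229] phi -49.85 tilt [ 1.1e-03  5.0e-04 -1.0e+00] w 0.0644 F [-0.2 -0.5 -1.8] q [0.41 0.66 1.56 0.   0.92 1.28]
tool shift shares (25mm): [0.02 0.04 0.05] rz shares 0.02
```

View pics/side9.png

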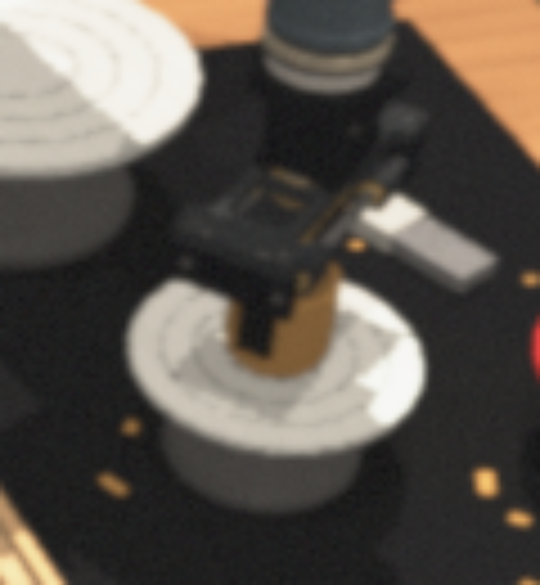

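Emit:
step_arm([
  [1, 0, 0, 0.05, 0, 0, 0],
  [1, 0, 0, 0, 0, 0, 0],
  [0.2, 0, 0, 0, 0, 0, 0],
  [-0.6, 0, 0, 0, 0, 0, 0],
  [-1, 0, 0, 0, 0, 0, 0],
  [-1, 0, 0, 0, 0, 0, 0],
  [-1, 0, 0, 0, 0, 0, 0],
  [-1, 0, 0, -0.6, 0, 0, 0],
  [-1, 0, 0, -1, 0, 0, 0],
  [-1, 0, 0, -1, 0, 0, 0],
])

```text
time: 30.7
position: [0.5098, 0.3445, 0.3501]
tool_rot: [0.907, -0.421, -0.001, 0.001]
ft_force: [-0.0, 0.3, 0.1]
grip_width: 0.0867
```

Emit:
step_arm([
  [-1, 0, 0, -1, 0, 0, 0],
  [-1, 0, 0, -1, 0, 0, 0],
  [-1, 0.9, -0.7, -0.4, 0, 0, 0],
  [-1, 0.9, -0.7, 0, 0, 0, 0],
  [-1, 0.9, -0.7, 0, 0, 0, 0],
  [-1, 0.9, -0.7, 0, 0, 0, 0],
  [-1, 0.9, 0.7, 0, 0, 0, -1],
  [-1, 0.9, 0.7, 0, 0, 0, -1],
  [-1, 0.9, 0.7, 0, 0, 0, -1],
  [-1, 0, 0, 0, 0, 0, -1],
])

```text
time: 31.7
position: [0.6379, 0.2339, 0.4097]
tool_rot: [0.988, -0.154, 0.0, 0.001]
ft_force: [0.4, -0.0, 0.5]
grip_width: 0.0871
```

```bash
python3 - <<'E'
from h import *
plan([.400,-.313,.24],0)
from rig import eyes
for n in ('top','side'):
    T=eyes.camera(n); cv2.imwrite(f'pics/{n}10.png',T[0][:,:,::-1]);np.savez(f'{n}10.npz',p=T[0],d=T[1])
E
```

```text
t 31.7 grasp [0.6379 0.2336 0.2457] phi -17.74 tilt [ 2.0e-04 -1.7e-03 -1.0e+00] w 0.0871 F [ 0.4 -0.   0.5] q [ 0.19  0.6   1.28 -0.    1.26  0.5 ]
tool shift shares (25mm): [-2.4  23.72  0.26] rz shares -2.22
```

View pics/top10.png

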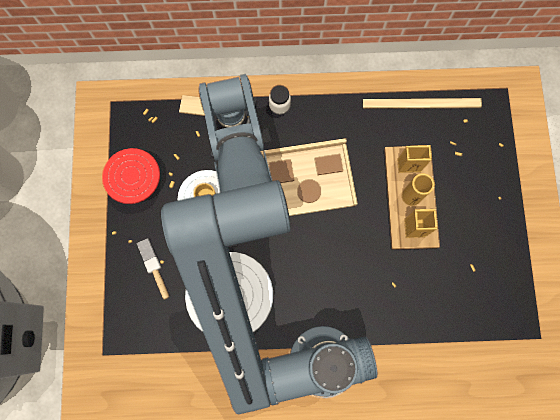

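View pics/side10.png

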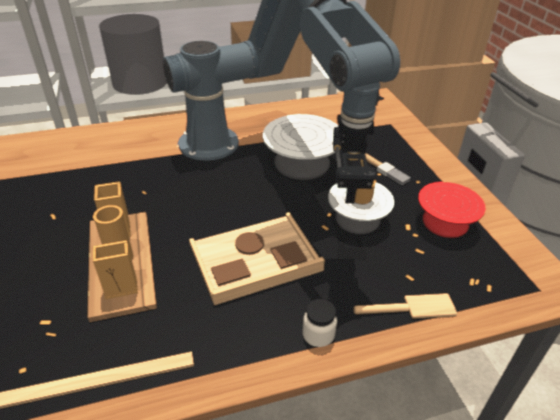

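```bash
python3 - <<'E'
from h import *
from rig import eyes
for n,f in (('top','top10'),('side','side10'),('side','side5'),('top','top5')):
    T=np.load(f+'.npz'); p=T['p']; i=eyes.camera_info(n)
    hsv=cv2.cvtColor(p,cv2.COLOR_RGB2HSV); H,S,V=[hsv[...,k].astype(int) for k in range(3)]
    mm=np.zeros((420,560),bool)
    if n=='top': mm[148:206,268:346]=1
    else: mm[229:286,206:309]=1
    bat=mm&(H<17)&(S>100)&(V<185)
    bat=cv2.morphologyEx(bat.astype(np.uint8),cv2.MORPH_OPEN,np.ones((3,3),np.uint8))
    for k,s,M in comps(bat,100): print(f,'bat',s); fit(M,i,.02,'')
    cv2.imwrite(f'pics/mb_{f}.png',cv2.resize((bat*255)[140:220,255:360] if n=='top' else (bat*255)[215:300,185:325],None,fx=5,fy=5,interpolation=0))
    # vases on board
    mm[:]=0
    if n=='top': mm[140:245,395:445]=1
    else: mm[175:300,88:145]=1
    rim=mm&(H>14)&(H<24)&(S>120)&(V>(150 if n=='side' else 160))
    for k,s,M in comps(rim,60): print(f,'rim',s); [fit(M,i,z,z) for z in (.168,.158,.148)]
E
```

```text
top10 bat [316 155  26  18 396]
 rect [622.6 -51. ] [58.  82.3] 5.7 ell [624.1 -51.2] [58.9 93.3]
top10 bat [269 160  25  23 446]
 rect [604.1 106.2] [77.7 71.2] 6.8 ell [606.3 104. ] [73.  86.2]
top10 bat [297 180  24  23 419]
 rect [533.7  18.8] [74.9 73.7] 87.9 ell [535.2  17.6] [71.6 75.2]
top10 rim [ 395  145   43  100 1392]
0.168 rect [ 475.5 -284.8] [120.7 301.9] 88.6 ell [ 474.6 -284.7] [130.5 316.7]
0.158 rect [ 478.  -287.4] [121.4 303.8] 88.6 ell [ 477.1 -287.4] [131.3 318.8]
0.148 rect [ 480.5 -290.1] [122.2 305.8] 88.6 ell [ 479.6 -290. ] [132.2 320.8]
side10 bat [267 230  42  39 912]
 rect [592.5 113.6] [121.3 102.2] 7.0 ell [596.2 112. ] [ 97.5 124.4]
side10 bat [236 232  30  23 542]
 rect [543.8  20.8] [77.1 81.6] 83.0 ell [542.8  21.6] [77.8 83.7]
side10 bat [212 260  38  26 659]
 rect [630.  -50.9] [65.5 83.9] 6.8 ell [630.1 -51.1] [70.6 99.3]
side10 bat [251 265  58  21 484]
 rect [684.1  67.8] [ 31.2 156.5] 7.9 ell [681.   81.6] [ 29.3 184.8]
side10 rim [ 94 182  27  19 238]
0.168 rect [ 417.4 -309.7] [61.7 68. ] 87.9 ell [ 417.5 -309.3] [71.7 72.4]
0.158 rect [ 4
[... 2694 characters left out ...]
]
 rect [621.8 -52. ] [60.5 81.6] 5.7 ell [622.8 -54.3] [63.5 90.1]
top5 bat [270 160  24  24 472]
 rect [603.1 104.6] [74.1 71.8] 6.6 ell [603.1 104.8] [80.4 82.8]
top5 rim [413 145  19  12  65]
0.168 rect [ 608.5 -319.4] [53.  34.8] 87.9 ell [279.5  74.2] [ 188.1 1067.2]
0.158 rect [ 611.8 -322.3] [53.3 35. ] 87.9 ell [280.6  74. ] [ 189.3 1074.4]
0.148 rect [ 615.1 -325.2] [53.7 35.2] 87.9 ell [282.1  73.4] [ 190.5 1080.5]
top5 rim [415 180  24  65 617]
0.168 rect [ 420.3 -311.7] [ 64.5 192.5] 87.9 ell [ 401.8 -316.5] [ 64.5 188.5]
0.158 rect [ 422.4 -314.5] [ 64.9 193.7] 87.9 ell [ 403.8 -319.4] [ 64.9 189.7]
0.148 rect [ 424.5 -317.3] [ 65.4 195. ] 87.9 ell [ 405.8 -322.3] [ 65.3 190.9]
```

View pics/mb_top10.png

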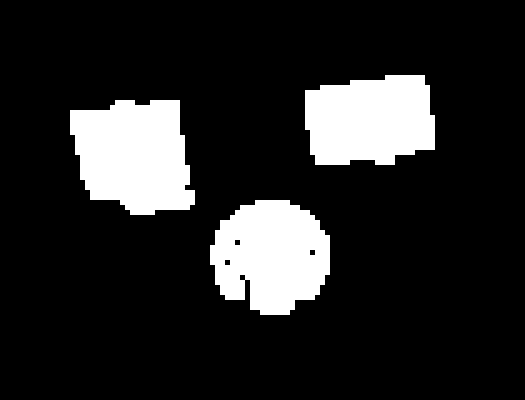

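View pics/mb_side10.png

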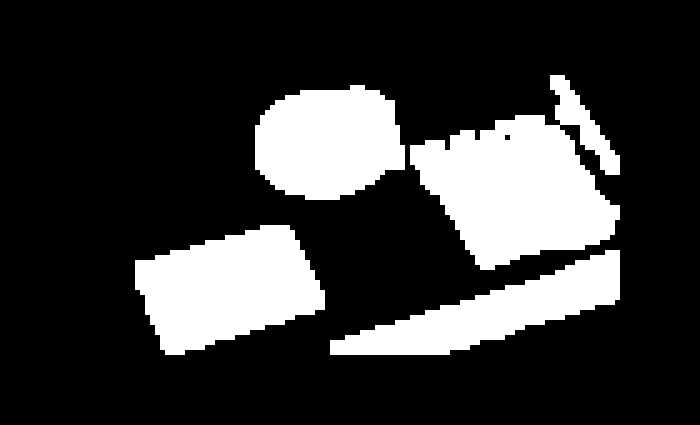

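View pics/mb_side5.png

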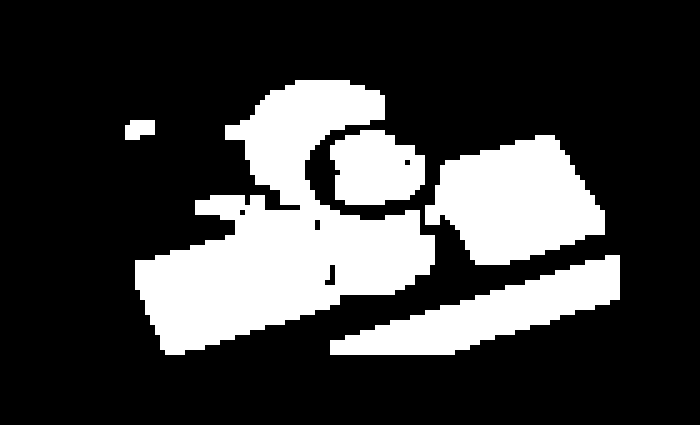

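Emit:
step_arm([
  [-1, 0, 0, 0, 0, 0, -0.8],
  [-1, 0, 0, 0, 0, 0, -0.8],
  [-1, 0, 0, 0, 0, 0, -0.6],
  [-1, -0.5, 1, 0, 0, 0, 0],
  [-1, -0.5, 1, 0, 0, 0, 0],
  [-1, -0.5, 1, 0, 0, 0, 0],
  [-1, -0.5, 1, 0, 0, 0, 0],
  [-1, -0.5, 1, 0, 0, 0, 0],
  [-1, -0.5, 1, 0, 0, 0, 0],
  [-1, -0.5, 1, 0, 0, 0, 0],
])

```text
time: 32.8
position: [0.5477, 0.0626, 0.4101]
tool_rot: [1.0, -0.003, 0.0, -0.0]
ft_force: [0.7, -0.1, -1.2]
grip_width: 0.0868
```

Emit:
step_arm([
  [-1, -0.4, 1, 0, 0, 0, 0],
  [-1, -0.4, 1, 0, 0, 0, 0],
  [-1, -0.4, 1, 0, 0, 0, 0],
  [-1, -0.4, 1, 0, 0, 0, 0],
  [-1, -0.4, 1, 0, 0, 0, 0],
  [-1, -0.4, 1, 0, 0, 0, 0],
  [-1, -0.4, 1, 0, 0, 0, 0],
  [-1, -0.4, 1, 0, 0, 0, 0],
  [-1, -0.4, 1, 0, 0, 0, 0],
  [-1, -0.4, 1, 0, 0, 0, 0],
])

```text
time: 33.8
position: [0.4471, -0.1871, 0.4102]
tool_rot: [1.0, -0.003, 0.0, 0.0]
ft_force: [-0.7, 0.0, -0.8]
grip_width: 0.087
```

```bash
python3 - <<'E'
from h import *
from rig import eyes
plan([.401,-.3125,.24],0)
n='side';T=eyes.camera(n); np.savez('side11.npz',p=T[0],d=T[1]); p=T[0];i=eyes.camera_info(n)
cv2.imwrite('pics/side11.png',p[:,:,::-1])
hsv=cv2.cvtColor(p,cv2.COLOR_RGB2HSV); H,S,V=[hsv[...,k].astype(int) for k in range(3)]
mm=np.zeros((420,560),bool); mm[150:225,320:410]=1
rim=mm&(H>14)&(H<24)&(S>110)&(V>165)
for k,s,M in comps(rim,40): print('bowlrim',s); fit(M,i,.138,'')
E
```

```text
t 33.8 grasp [ 0.4471 -0.1871  0.2462] phi -0.38 tilt [ 5.e-04 -1.e-04 -1.e+00] w 0.087 F [-0.7  0.  -0.8] q [-0.63  0.33  1.77  0.    1.04 -0.62]
tool shift shares (25mm): [-1.81  5.03  0.25] rz shares -0.05
bowlrim [352 174  24  16 114]
 rect [511.1 343.9] [61.6 65.7] 54.4 ell [512.  344.7] [61.8 64.1]
```

View pics/side11.png

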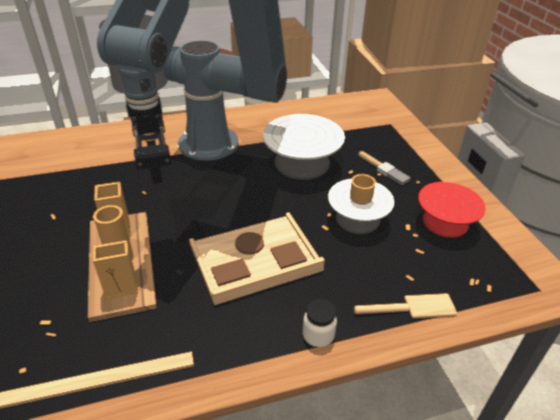

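Emit:
step_arm([
  [-1, -0.45, 1, 0, 0, 0, 0],
  [-1, -0.45, 1, 0, 0, 0, 0],
  [-1, -0.45, 1, 0, 0, 0, 0],
  [-1, -0.4, 1, 0, 0, 0, 0],
  [-1, 0, 1, 0, 0, 0, 0],
  [-1, 0, 0, 0.6, 0, 0, 0],
  [-1, 0, 0, 0.6, 0, 0, 0],
  [-1, 0, 0, 0.4, 0, 0, 0],
  [-1, 0, 0, 0, 0, 0, 0],
  [-1, 0, 0, 0, 0, 0, 0],
])

```text
time: 34.85
position: [0.4034, -0.3113, 0.3701]
tool_rot: [1.0, -0.002, 0.0, -0.0]
ft_force: [1.0, -0.4, -0.6]
grip_width: 0.087
```

```bash
python3 - <<'E'
from h import *
from rig import eyes
plan([.401,-.3125,.133],0)
i=eyes.camera_info('side');p=np.load('side11.npz')['p']
hsv=cv2.cvtColor(p,cv2.COLOR_RGB2HSV); H,S,V=[hsv[...,k].astype(int) for k in range(3)]
mm=np.zeros((420,560),bool); mm[232:286,206:307]=1
bat=(mm&(H<17)&(S>105)&(V<185)).astype(np.uint8)
bat=cv2.morphologyEx(bat,cv2.MORPH_OPEN,np.ones((3,3),np.uint8))
for k,s,M in comps(bat,150): print(s); fit(M,i,.02,'')
w=eyes.camera('wrist')[0]; cv2.imwrite('pics/w12.png',w[:,:,::-1])
E
```

```text
t 34.85 grasp [ 0.4034 -0.3113  0.2061] phi -0.26 tilt [ 0.  0. -1.] w 0.087 F [ 1.  -0.4 -0.6] q [-0.88  0.42  1.76  0.    0.96 -0.87]
tool shift shares (25mm): [-0.09  0.05  2.93] rz shares -0.03
[235 232  29  22 497]
 rect [540.6  18.5] [72.8 80.6] 87.6 ell [539.5  19.3] [74.3 79.9]
[271 242  35  27 611]
 rect [610.7 105.3] [78.5 74. ] 6.7 ell [610.6 105.2] [84.2 87.1]
[212 258  38  27 640]
 rect [628.8 -48.9] [65.6 88.3] 8.2 ell [627.9 -49.6] [ 68.3 102.5]
[251 267  56  19 384]
 rect [683.1  63.6] [ 26.3 148.7] 6.8 ell [681.   65.5] [ 24.4 153.2]
```

View pics/w12.png

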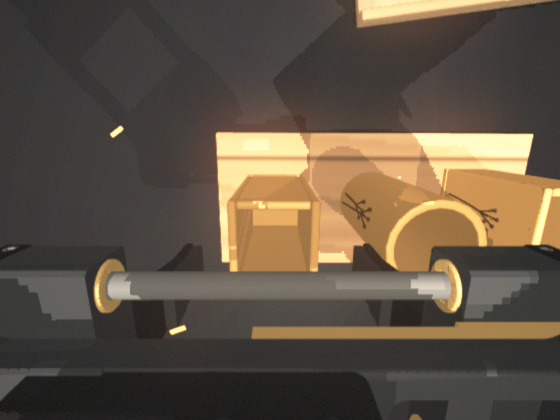

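Emit:
step_arm([
  [-1, -0.09, 0.05, 0.6, 0, 0, 0],
  [-1, 0, 0, 0.7, 0, 0, 0],
  [-1, 0, 0, 0.7, 0, 0, 0],
  [-1, 0, 0, 0.6, 0, 0, 0],
  [-1, 0, 0, 0.3, 0, 0, 0],
  [-1, 0, 0, 0, 0, 0, 0],
  [1, 0, 0, 0, 0, 0, 0],
  [1, 0, 0, 0, 0, 0, 0],
  [1, 0, 0, 0, 0, 0, 0],
  [1, 0, 0, 0, 0, 0, 0],
], squeeze=25)

```text
time: 35.9
position: [0.4009, -0.3129, 0.298]
tool_rot: [1.0, -0.002, 0.0, 0.0]
ft_force: [-0.3, -0.2, -0.6]
grip_width: 0.0626
```

Emit:
step_arm([
  [1, 0, 0, 0, 0, 0, 0],
  [1, 0, 0, 0, 0, 0, 0],
  [1, 0, 0, -0.5, 0, 0, 0],
  [1, 0, 0, -1, 0, 0, 0],
  [1, 0, 0, -1, 0, 0, 0],
  [1, 0, 0, -0.5, 0, 0, 0],
  [1, 0, -0.5, 0, 0, 0, 0],
  [1, 0, -1, 0, 0, 0, 0],
  [1, 0, -1, 0, 0, 0, 0],
  [1, 0, -1, 0, 0, 0, 0],
])

```text
time: 36.9
position: [0.4002, -0.2231, 0.371]
tool_rot: [1.0, -0.002, -0.001, -0.002]
ft_force: [0.2, -0.3, -3.4]
grip_width: 0.0617
```

```bash
python3 - <<'E'
from h import *
plan([.607,.1053,.21],6.8)
E
```

```text
t 36.9 grasp [ 0.3997 -0.2226  0.207 ] phi -0.28 tilt [-0.0029  0.0033 -1.    ] w 0.0617 F [ 0.2 -0.3 -3.4] q [-0.75  0.36  1.87  0.    0.91 -0.75]
tool shift shares (25mm): [  8.23 -13.16  -0.1 ] rz shares -0.88
```

Emit:
step_arm([
  [1, 0.6, -1, 0, 0, 0, 0],
  [1, 0.65, -1, 0, 0, 0, 0],
  [1, 0.65, -1, 0, 0, 0, 0],
  [1, 0.65, -1, 0, 0, 0, 0],
  [1, 0.65, -1, 0, 0, 0, 0],
  [1, 0.65, -1, 0, 0, 0, 0],
  [1, 0.65, -1, 0, 0, 0, 0],
  [1, 0.65, -1, 0, 0, 0, 0],
  [1, 0.65, -1, 0, 0, 0, 0],
  [1, 0.65, -1, 0, 0, 0, 0],
])

```text
time: 37.9
position: [0.5627, 0.026, 0.3704]
tool_rot: [1.0, -0.002, -0.002, -0.001]
ft_force: [-0.0, -1.4, -3.5]
grip_width: 0.0618
```

Emit:
step_arm([
  [1, 0.65, -1, 0, 0, 0, 0],
  [1, 0.65, -0.9, 0, 0, 0, 0],
  [1, 0.4, -0.6, 0, 0, 0, 0],
  [1, 0, -0.4, 0, 0, 0, 0],
  [1, 0, 0, 0, 0, 0, -0.45],
  [1, 0, 0, 0, 0, 0, -0.45],
  [1, 0, 0, 0, 0, 0, 0],
  [1, 0, 0, 0, 0, 0, 0],
  [1, 0, 0, 0, 0, 0, 0],
  [1, 0, 0, 0, 0, 0, 0],
])

```text
time: 38.9
position: [0.606, 0.0961, 0.3724]
tool_rot: [0.998, 0.06, -0.0, -0.0]
ft_force: [-0.2, -1.1, -3.4]
grip_width: 0.0616
```

```bash
python3 - <<'E'
from h import *
from rig import eyes
plan([.607,.1053,.137],6.8)
for n in ('side','wrist'):
    cv2.imwrite(f'pics/{n}13.png',eyes.camera(n)[0][:,:,::-1])
E
```

```text
t 38.9 grasp [0.606  0.0961 0.2084] phi 6.9 tilt [-5.e-04  0.e+00 -1.e+00] w 0.0616 F [-0.2 -1.1 -3.4] q [-0.02  0.55  1.49 -0.    1.1  -0.15]
tool shift shares (25mm): [ 0.09 -0.36  2.85] rz shares 0.01
```

View pics/side13.png

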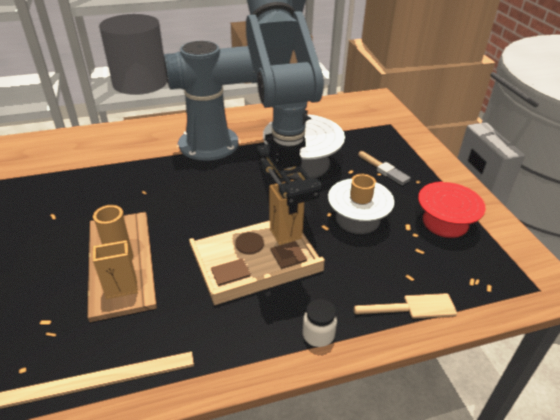

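View pics/wrist13.png

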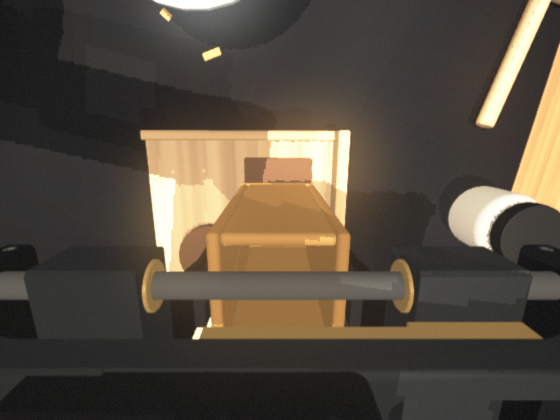

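Emit:
step_arm([
  [1, 0.08, -0.36, 0, 0, 0, 0],
  [1, 0, 0, 0.7, 0, 0, 0],
  [1, 0, 0, 0.7, 0, 0, 0],
  [1, 0, 0, 0.6, 0, 0, 0],
  [1, 0, 0, 0.4, 0, 0, 0],
  [1, 0, 0, 0.3, 0, 0, 0],
  [1, 0, 0, 0.1, 0, 0, 0],
  [1, 0, 0, 0, 0, 0, 0],
  [1, 0, 0, 0, 0, 0, 0],
  [1, 0, 0, 0, 0, 0, 0],
])

```text
time: 40.0
position: [0.6074, 0.1054, 0.3033]
tool_rot: [0.998, 0.061, 0.001, 0.0]
ft_force: [-0.4, 0.3, -3.7]
grip_width: 0.062
```

```bash
python3 - <<'E'
from h import *
from rig import eyes
plan([.607,.1053,.136],6.8)
n='side';p=eyes.camera(n)[0]; cv2.imwrite(f'pics/{n}14.png',cv2.resize(p[200:310,180:340,::-1],None,fx=4.5,fy=4.5))
E
```

```text
t 40.0 grasp [0.6077 0.1055 0.1393] phi 6.95 tilt [ 0.0015  0.     -1.    ] w 0.062 F [-0.4  0.3 -3.7] q [-0.01  0.64  1.54  0.    0.96 -0.13]
tool shift shares (25mm): [-0.03  0.    0.13] rz shares 0.02
```

View pics/side14.png

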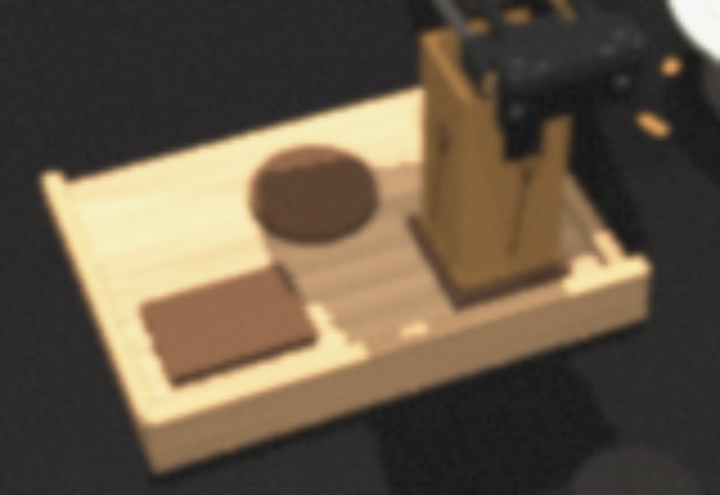

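Emit:
step_arm([
  [1, 0, 0, 0.1, 0, 0, 0],
  [1, 0, 0, 0.03, 0, 0, 0],
  [1, 0, 0, 0, 0, 0, 0],
  [1, 0, 0, 0, 0, 0, 0],
  [-1, 0, 0, 0, 0, 0, 0],
  [-1, 0, 0, 0, 0, 0, 0],
  [-1, 0, 0, 0, 0, 0, 0],
  [-1, 0, 0, 0, 0, 0, 0],
  [-1, 0, 0, -0.6, 0, 0, 0],
  [-1, 0, 0, -1, 0, 0, 0],
])

```text
time: 41.05
position: [0.6065, 0.1054, 0.3377]
tool_rot: [0.998, 0.061, -0.002, -0.0]
ft_force: [1.2, -0.4, -0.3]
grip_width: 0.0862
```

```bash
python3 - <<'E'
from h import *
plan([.506,-.311,.23],0)
E
```

```text
t 41.05 grasp [0.6057 0.1054 0.1737] phi 6.95 tilt [-4.9e-03  1.0e-04 -1.0e+00] w 0.0862 F [ 1.2 -0.4 -0.3] q [-0.01  0.6   1.52  0.    1.03 -0.13]
tool shift shares (25mm): [-5.98 16.05 -2.23] rz shares 0.87
```

Emit:
step_arm([
  [-1, 0, 0, -1, 0, 0, 0],
  [-1, 0, 0, -1, 0, 0, 0],
  [-1, 0, 0.5, -0.3, 0, 0, 0],
  [-1, -0.4, 1, 0, 0, 0, 0],
  [-1, -0.4, 1, 0, 0, 0, 0],
  [-1, -0.4, 1, 0, 0, 0, 0],
  [-1, -0.4, 1, 0, 0, 0, 0],
  [-1, -0.4, 1, 0, 0, 0, 0],
  [-1, -0.4, 1, 0, 0, 0, 0],
  [-1, -0.4, 1, 0, 0, 0, 0],
])

```text
time: 42.05
position: [0.5597, -0.091, 0.3958]
tool_rot: [0.998, 0.06, -0.001, -0.0]
ft_force: [0.5, 0.0, -0.4]
grip_width: 0.0871
```

Emit:
step_arm([
  [-1, -0.4, 1, 0, 0, 0, 0],
  [-1, -0.4, 1, 0, 0, 0, 0],
  [-1, -0.4, 1, 0, 0, 0, 0],
  [-1, -0.4, 1, 0, 0, 0, 0],
  [-1, -0.4, 1, 0, 0, 0, 0],
  [-1, -0.4, 1, 0, 0, 0, 0],
  [-1, -0.4, 1, 0, 0, 0, 0],
  [-1, -0.4, 1, 0, 0, 0, 0.45],
  [-1, 0, 0.5, 0, 0, 0, 0.45],
  [-1, 0, 0, 0, 0, 0, 0],
])

```text
time: 43.05
position: [0.5052, -0.3124, 0.3958]
tool_rot: [1.0, -0.004, -0.0, 0.0]
ft_force: [-0.2, 1.1, 0.7]
grip_width: 0.0869
```

```bash
python3 - <<'E'
from h import *
from rig import eyes
plan([.506,-.311,.143],0)
for n in ('wrist',):
    cv2.imwrite(f'pics/{n}15.png',eyes.camera(n)[0][:,:,::-1])
E
```

```text
t 43.05 grasp [ 0.5051 -0.3124  0.2318] phi -0.42 tilt [-5.e-04 -4.e-04 -1.e+00] w 0.0869 F [-0.2  1.1  0.7] q [-0.74  0.5   1.52 -0.    1.12 -0.73]
tool shift shares (25mm): [ 0.04 -0.06  3.55] rz shares -0.05
```

View pics/wrist15.png

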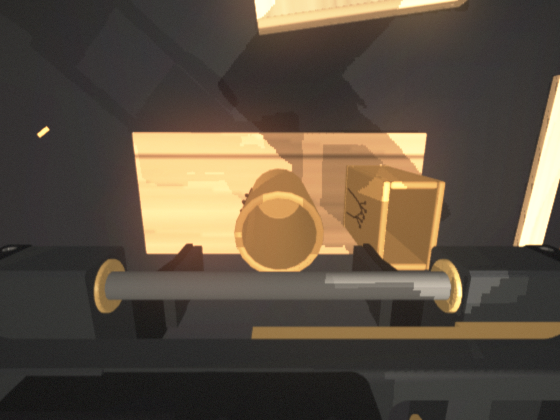

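Emit:
step_arm([
  [-1, 0.04, -0.06, 0.7, 0, 0, 0],
  [-1, 0, 0, 0.8, 0, 0, 0],
  [-1, 0, 0, 0.8, 0, 0, 0],
  [-1, 0, 0, 0.7, 0, 0, 0],
  [-1, 0, 0, 0.4, 0, 0, 0],
  [-1, 0, 0, 0.1, 0, 0, 0],
  [-1, 0, 0, 0, 0, 0, 0],
  [1, 0, 0, 0, 0, 0, 0],
  [1, 0, 0, 0, 0, 0, 0],
  [1, 0, 0, 0, 0, 0, 0],
])

```text
time: 44.1
position: [0.5071, -0.3085, 0.31]
tool_rot: [1.0, -0.002, 0.001, 0.001]
ft_force: [-0.1, -0.5, -0.5]
grip_width: 0.07
```

Emit:
step_arm([
  [1, 0, 0, 0, 0, 0, 0],
  [1, 0, 0, 0, 0, 0, 0],
  [1, 0, 0, 0, 0, 0, 0],
  [1, 0, 0, -0.5, 0, 0, 0],
  [1, 0, 0, -1, 0, 0, 0],
  [1, 0, 0, -1, 0, 0, 0],
  [1, 0, 0, -0.5, 0, 0, 0],
  [1, 0, -0.5, 0, 0, 0, 0],
  [1, 0, -1, 0, 0, 0, 0],
  [1, 0, -1, 0, 0, 0, 0],
])

```text
time: 45.1
position: [0.5064, -0.2442, 0.3827]
tool_rot: [1.0, -0.003, -0.001, -0.001]
ft_force: [0.3, 0.6, -3.8]
grip_width: 0.066
```

```bash
python3 - <<'E'
from h import *
plan([.538,.018,.22],0)
E
```

```text
t 45.1 grasp [ 0.506  -0.2437  0.2187] phi -0.31 tilt [-0.0025  0.0029 -1.    ] w 0.066 F [ 0.3  0.6 -3.8] q [-0.65  0.47  1.61  0.    1.06 -0.64]
tool shift shares (25mm): [  1.22 -10.48  -0.02] rz shares -0.04
```

Emit:
step_arm([
  [1, 0.12, -1, 0, 0, 0, 0],
  [1, 0.12, -1, 0, 0, 0, 0],
  [1, 0.12, -1, 0, 0, 0, 0],
  [1, 0.12, -1, 0, 0, 0, 0],
  [1, 0.12, -1, 0, 0, 0, 0],
  [1, 0.12, -1, 0, 0, 0, 0],
  [1, 0.12, -1, 0, 0, 0, 0],
  [1, 0.12, -1, 0, 0, 0, 0],
  [1, 0.12, -1, 0, 0, 0, 0],
  [1, 0.1, -0.8, 0, 0, 0, 0],
])

```text
time: 46.1
position: [0.5366, 0.0014, 0.3827]
tool_rot: [1.0, -0.002, -0.002, -0.001]
ft_force: [-0.7, -0.7, -3.8]
grip_width: 0.0661
```

Emit:
step_arm([
  [1, 0, -0.5, 0, 0, 0, 0],
  [1, 0, -0.1, 0, 0, 0, 0],
  [1, 0, 0, 0.8, 0, 0, 0],
  [1, 0, 0, 0.8, 0, 0, 0],
  [1, 0, 0, 0.6, 0, 0, 0],
  [1, 0, 0, 0.2, 0, 0, 0],
  [1, 0, 0, 0, 0, 0, 0],
  [1, 0, 0, 0, 0, 0, 0],
  [1, 0, 0, 0, 0, 0, 0],
  [1, 0, 0, 0, 0, 0, 0],
])

```text
time: 47.1
position: [0.5381, 0.0139, 0.3251]
tool_rot: [1.0, -0.002, 0.001, 0.0]
ft_force: [-0.1, 0.3, -3.8]
grip_width: 0.0659
```

```bash
python3 - <<'E'
from h import *
from rig import eyes
plan([.538,.018,.146],0)
n='side';p=eyes.camera(n)[0]; cv2.imwrite(f'pics/{n}16.png',cv2.resize(p[200:310,180:340,::-1],None,fx=4.5,fy=4.5))
E
```

```text
t 47.1 grasp [0.5384 0.0139 0.1611] phi -0.25 tilt [ 1.7e-03 -3.0e-04 -1.0e+00] w 0.0659 F [-0.1  0.3 -3.8] q [-0.18  0.52  1.73 -0.    0.89 -0.18]
tool shift shares (25mm): [-0.02 -0.17  0.6 ] rz shares -0.03
```

View pics/side16.png

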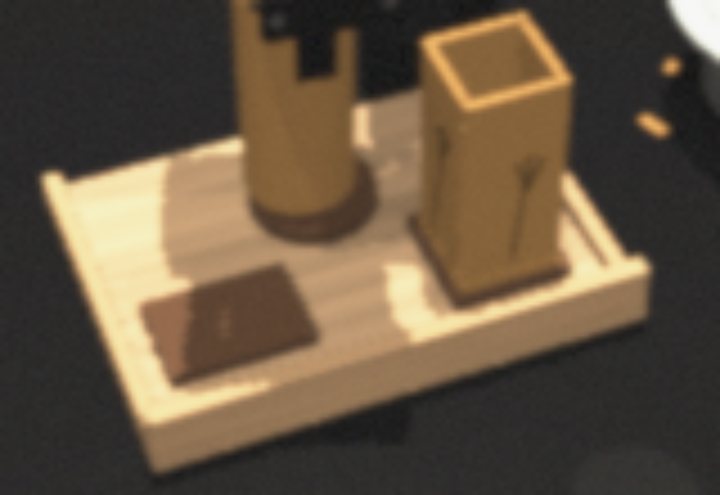

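Emit:
step_arm([
  [1, -0.02, -0.17, 0, 0, 0, 0],
  [1, 0, 0, 0.3, 0, 0, 0],
  [1, 0, 0, 0.2, 0, 0, 0],
  [1, 0, 0, 0.1, 0, 0, 0],
  [1, 0, 0, 0, 0, 0, 0],
  [1, 0, 0, 0, 0, 0, 0],
  [1, 0, 0, 0, 0, 0, 0],
  [1, 0, 0, 0, 0, 0, 0],
  [1, 0, 0, 0, 0, 0, 0],
  [1, 0, 0, 0, 0, 0, 0],
])

```text
time: 48.15
position: [0.5367, 0.0185, 0.3113]
tool_rot: [1.0, -0.002, -0.001, -0.0]
ft_force: [-5.4, 1.7, 15.5]
grip_width: 0.0658
```

```bash
python3 - <<'E'
from h import *
from rig import eyes
plan([.538,.018,.146],0)
n='side';p=eyes.camera(n)[0]; cv2.imwrite(f'pics/{n}17.png',cv2.resize(p[200:310,180:340,::-1],None,fx=4.5,fy=4.5))
E
```

```text
t 48.15 grasp [0.5365 0.0185 0.1473] phi -0.24 tilt [-0.0011  0.     -1.    ] w 0.0658 F [-5.4  1.7 15.5] q [-0.17  0.54  1.74 -0.    0.86 -0.17]
tool shift shares (25mm): [0.06 0.02 0.05] rz shares -0.03
```

View pics/side17.png

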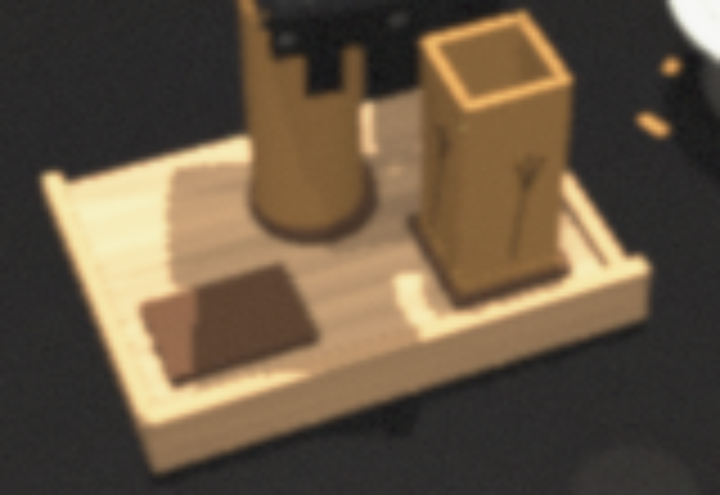

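Emit:
step_arm([
  [1, 0, 0, -0.05, 0, 0, 0],
  [1, 0, 0, 0, 0, 0, 0],
  [-1, 0, 0, 0, 0, 0, 0],
  [-1, 0, 0, 0, 0, 0, 0],
  [-1, 0, 0, 0, 0, 0, 0],
  [-1, 0, 0, 0, 0, 0, 0],
  [-1, 0, 0, -0.6, 0, 0, 0],
  [-1, 0, 0, -1, 0, 0, 0],
  [-1, 0, 0, -1, 0, 0, 0],
  [-1, 0, 0, -1, 0, 0, 0],
])

```text
time: 49.2
position: [0.5374, 0.0182, 0.4011]
tool_rot: [1.0, -0.002, -0.0, -0.0]
ft_force: [0.1, -0.3, 0.4]
grip_width: 0.087
```

```bash
python3 - <<'E'
from h import *
plan([.610,-.313,.23],0)
E
```

```text
t 49.2 grasp [0.5373 0.0182 0.2371] phi -0.25 tilt [-4.e-04  1.e-04 -1.e+00] w 0.087 F [ 0.1 -0.3  0.4] q [-0.17  0.42  1.66  0.    1.07 -0.17]
tool shift shares (25mm): [ 2.97 13.24  0.28] rz shares -0.03
```

Emit:
step_arm([
  [-1, 0.25, 1, 0, 0, 0, 0],
  [-1, 0.25, 1, 0, 0, 0, 0],
  [-1, 0.25, 1, 0, 0, 0, 0],
  [-1, 0.25, 1, 0, 0, 0, 0],
  [-1, 0.25, 1, 0, 0, 0, 0],
  [-1, 0.25, 1, 0, 0, 0, 0],
  [-1, 0.25, 1, 0, 0, 0, 0],
  [-1, 0.25, 1, 0, 0, 0, 0],
  [-1, 0.25, 1, 0, 0, 0, 0],
  [-1, 0.25, 1, 0, 0, 0, 0],
])

```text
time: 50.2
position: [0.599, -0.2331, 0.4]
tool_rot: [1.0, -0.002, -0.0, -0.0]
ft_force: [0.1, -0.3, -0.4]
grip_width: 0.0872
```

Emit:
step_arm([
  [-1, 0.25, 1, 0, 0, 0, 0],
  [-1, 0.2, 1, 0, 0, 0, 0],
  [-1, 0, 1, 0, 0, 0, 0],
  [-1, 0, 0.25, 0.8, 0, 0, 0],
  [-1, 0, 0, 0.8, 0, 0, 0],
  [-1, 0, 0, 0, 0, 0, 0],
  [-1, 0, 0, 0, 0, 0, 0],
  [-1, 0, 0, 0, 0, 0, 0],
  [-1, 0, 0, 0, 0, 0, 0],
  [-1, 0, 0, 0, 0, 0, 0],
])

```text
time: 51.2
position: [0.6099, -0.3131, 0.3616]
tool_rot: [1.0, -0.002, 0.001, 0.001]
ft_force: [-0.2, 0.2, 0.5]
grip_width: 0.087
```

```bash
python3 - <<'E'
from h import *
from rig import eyes
plan([.610,-.313,.126],0)
cv2.imwrite(f'pics/w18.png',eyes.camera('wrist')[0][:,:,::-1])
E
```

```text
t 51.2 grasp [ 0.6102 -0.3133  0.1976] phi -0.22 tilt [ 0.0015 -0.0012 -1.    ] w 0.087 F [-0.2  0.2  0.5] q [-0.64  0.66  1.31 -0.    1.18 -0.63]
tool shift shares (25mm): [-0.01 -0.02  2.87] rz shares -0.03
```

View pics/w18.png

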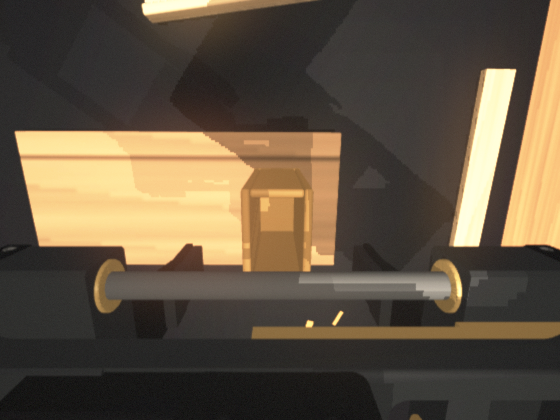

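Emit:
step_arm([
  [-1, 0, 0, 0.8, 0, 0, 0],
  [-1, 0, 0, 0.8, 0, 0, 0],
  [-1, 0, 0, 0.7, 0, 0, 0],
  [-1, 0, 0, 0.4, 0, 0, 0],
  [-1, 0, 0, 0.05, 0, 0, 0],
  [-1, 0, 0, 0, 0, 0, 0],
  [1, 0, 0, 0, 0, 0, 0],
  [1, 0, 0, 0, 0, 0, 0],
  [1, 0, 0, 0, 0, 0, 0],
  [1, 0, 0, 0, 0, 0, 0],
])

```text
time: 52.25
position: [0.6097, -0.3133, 0.2923]
tool_rot: [1.0, -0.002, 0.0, 0.0]
ft_force: [-0.5, -0.1, 0.1]
grip_width: 0.0626
```

Emit:
step_arm([
  [1, 0, 0, 0, 0, 0, 0],
  [1, 0, 0, 0, 0, 0, 0],
  [1, 0, 0, 0, 0, 0, 0],
  [1, 0, 0, 0, 0, 0, 0],
  [1, 0, 0, -0.5, 0, 0, 0],
  [1, 0, 0, -1, 0, 0, 0],
  [1, 0, 0, -1, 0, 0, 0],
  [1, 0, 0, -0.5, 0, 0, 0],
  [1, 0, 0, 0, 0, 0, 0],
  [1, 0, 0, 0, 0, 0, 0],
])

```text
time: 53.25
position: [0.6093, -0.313, 0.366]
tool_rot: [1.0, -0.002, -0.001, -0.001]
ft_force: [-0.7, 0.4, -4.2]
grip_width: 0.0477
```

```bash
python3 - <<'E'
from h import *
plan([.626,-.051,.206],6.8)
E
```

```text
t 53.25 grasp [ 0.609  -0.3128  0.202 ] phi -0.24 tilt [-0.0014  0.001  -1.    ] w 0.0477 F [-0.7  0.4 -4.2] q [-0.64  0.65  1.31 -0.    1.19 -0.63]
tool shift shares (25mm): [  0.63 -10.48  -0.15] rz shares -0.88
```

Emit:
step_arm([
  [1, 0, -0.5, 0, 0, 0, 0],
  [1, 0.1, -1, 0, 0, 0, 0],
  [1, 0.1, -1, 0, 0, 0, 0],
  [1, 0.1, -1, 0, 0, 0, 0],
  [1, 0.1, -1, 0, 0, 0, 0],
  [1, 0.1, -1, 0, 0, 0, 0],
  [1, 0.1, -1, 0, 0, 0, 0],
  [1, 0, -1, 0, 0, 0, 0],
  [1, 0, -1, 0, 0, 0, 0],
  [1, 0, -1, 0, 0, 0, 0],
])

```text
time: 54.25
position: [0.6249, -0.0737, 0.3651]
tool_rot: [1.0, -0.002, -0.002, -0.001]
ft_force: [-0.1, -0.2, -4.3]
grip_width: 0.048
```

Emit:
step_arm([
  [1, 0, -0.7, 0, 0, 0, 0],
  [1, 0, -0.3, 0, 0, 0, -0.45],
  [1, 0, 0, 0, 0, 0, -0.45],
  [1, 0, 0, 0.7, 0, 0, 0],
  [1, 0, 0, 0.7, 0, 0, 0],
  [1, 0, 0, 0.6, 0, 0, 0],
  [1, 0, 0, 0.2, 0, 0, 0],
  [1, 0, 0, 0, 0, 0, 0],
  [1, 0, 0, 0, 0, 0, 0],
  [1, 0, 0, 0, 0, 0, 0],
])

```text
time: 55.25
position: [0.6262, -0.0509, 0.3127]
tool_rot: [0.998, 0.061, 0.001, 0.0]
ft_force: [-0.4, -0.8, -4.0]
grip_width: 0.0477
```

```bash
python3 - <<'E'
from h import *
from rig import eyes
plan([.626,-.051,.131],6.8)
n='side';p=eyes.camera(n)[0]; cv2.imwrite(f'pics/{n}19.png',cv2.resize(p[190:310,180:340,::-1],None,fx=4.5,fy=4.5))
E
```

```text
t 55.25 grasp [ 0.6265 -0.051   0.1487] phi 6.95 tilt [ 1.9e-03 -5.0e-04 -1.0e+00] w 0.0477 F [-0.4 -0.8 -4. ] q [-0.26  0.64  1.51 -0.    0.99 -0.38]
tool shift shares (25mm): [-0.02 -0.    0.71] rz shares 0.02
```

View pics/side19.png

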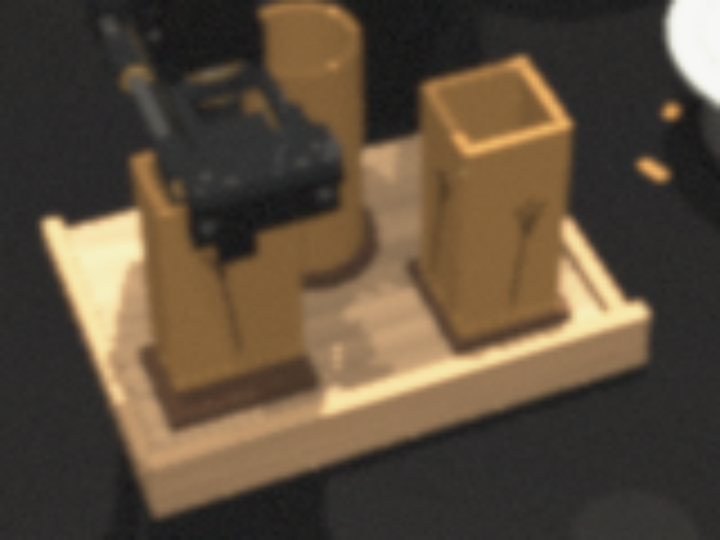

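Emit:
step_arm([
  [1, 0, 0, 0.3, 0, 0, 0],
  [1, 0, 0, 0.2, 0, 0, 0],
  [1, 0, 0, 0.15, 0, 0, 0],
  [1, 0, 0, 0.03, 0, 0, 0],
  [1, 0, 0, 0, 0, 0, 0],
  [1, 0, 0, 0, 0, 0, 0],
  [-1, 0, 0, 0, 0, 0, 0],
  [-1, 0, 0, 0, 0, 0, 0],
  [-1, 0, 0, 0, 0, 0, 0],
  [-1, 0, 0, 0, 0, 0, 0],
])

```text
time: 56.3
position: [0.626, -0.0509, 0.2954]
tool_rot: [0.998, 0.061, 0.001, 0.0]
ft_force: [-0.3, -0.4, 0.1]
grip_width: 0.0719
```

Emit:
step_arm([
  [-1, 0, 0, -0.5, 0, 0, 0],
  [-1, 0, 0, -1, 0, 0, 0],
  [-1, 0, 0, -1, 0, 0, 0],
  [-1, 0, 0, -1, 0, 0, 0],
  [-1, 0, 1, -0.8, 0, 0, 0],
  [-1, 0, 1, 0, 0, 0, 0],
  [-1, 0, 1, 0, 0, 0, 0],
  [-1, 0, 1, 0, 0, 0, 0],
  [-1, 0, 1, 0, 0, 0, 0],
  [-1, 0, 1, 0, 0, 0, 0],
])

```text
time: 57.3
position: [0.6439, -0.2007, 0.4035]
tool_rot: [0.998, 0.061, 0.001, 0.0]
ft_force: [0.7, 0.3, -0.3]
grip_width: 0.0872
```

Emit:
step_arm([
  [-1, -0.7, 1, 0, 0, 0, 0],
  [-1, -0.7, 1, 0, 0, 0, 0],
  [-1, -0.7, 1, 0, 0, 0, 0],
  [-1, -0.7, 1, 0, 0, 0, 0],
  [-1, -0.7, 1, 0, 0, 0, 0],
  [-1, 0, 0, 0, 0, 0, 0],
  [-1, 0, 0, 0, 0, 0, 0],
  [-1, 0, 0, 0, 0, 0, 0],
  [-1, 0, 0, 0, 0, 0, 0],
  [-1, 0, 0, 0, 0, 0, 0],
])

```text
time: 58.3
position: [0.5728, -0.3333, 0.4024]
tool_rot: [0.998, 0.061, 0.0, -0.0]
ft_force: [-0.3, -0.3, 1.4]
grip_width: 0.0869
```

```bash
python3 - <<'E'
from h import *
from rig import eyes
plan([.626,-.051,.131],6.8)
for n in ('top','side'):
    T=eyes.camera(n); p=T[0]; cv2.imwrite(f'pics/{n}20.png',p[:,:,::-1]); i=eyes.camera_info(n)
    z=p[130:225,245:365] if n=='top' else p[180:310,180:340]
    cv2.imwrite(f'pics/{n}20z.png',cv2.resize(z[:,:,::-1],None,fx=4.5,fy=4.5,interpolation=cv2.INTER_CUBIC))
    hsv=cv2.cvtColor(p,cv2.COLOR_RGB2HSV); H,S,V=[hsv[...,k].astype(int) for k in range(3)]
    m=(H>14)&(H<24)&(S>120)&(V>165)
    mm=np.zeros((420,560),bool)
    if n=='top': mm[135:222,180:360]=1
    else: mm[170:310,180:390]=1
    for k,s,M in comps(m&mm,60):
        print(n,s); [fit(M,i,q,q) for q in (.17,.16,.15,.138)]
E
```

```text
t 58.3 grasp [ 0.5728 -0.3333  0.2384] phi 7.05 tilt [ 1.e-04  1.e-04 -1.e+00] w 0.0869 F [-0.3 -0.3  1.4] q [-0.7   0.58  1.33  0.    1.23 -0.82]
tool shift shares (25mm): [  3.5  -10.94   4.3 ] rz shares 0.03
top [320 142  24  18 112]
0.17 rect [617.8 -49.2] [48.4 72.9] 6.4 ell [618.9 -46.8] [46.4 81.5]
0.16 rect [621.2 -50.3] [48.7 73.3] 6.4 ell [622.3 -47.9] [46.7 82. ]
0.15 rect [624.6 -51.4] [49.  73.8] 6.4 ell [625.7 -49. ] [47.  82.6]
0.138 rect [628.7 -52.8] [49.4 74.4] 6.4 ell [629.8 -50.3] [47.4 83.2]
top [270 146  24  23 187]
0.17 rect [602.8 103.9] [62.5 63.5] 6.4 ell [602.4 104.4] [68.1 72.1]
0.16 rect [606.1 103.8] [62.9 64. ] 6.4 ell [605.7 104.3] [68.6 72.6]
0.15 rect [609.4 103.7] [63.3 64.4] 6.4 ell [609.  104.2] [69.  73.1]
0.138 rect [613.4 103.5] [63.8 64.9] 6.4 ell [612.9 104. ] [69.5 73.6]
top [302 166  22  23 164]
0.17 rect [536.5  15. ] [62.2 64.6] 41.3 ell [536.1  14.8] [60.4 66.9]
0.16 rect [539.4  14.3] [62.6 65.1] 41.3 ell [539.   14.1] [60.8 67.4]
0.15 rect [542.2  13.6] [63.  65.5] 41.3 ell [541.9  13.4] [61.2 67.8]
0.138 rect [545.7  12.8] [63.5 66. ]
[... 886 characters left out ...]
 [61.2 63.1]
0.138 rect [502.5  27. ] [61.2 68.6] 47.8 ell [499.9  24.7] [62.2 64.1]
side [274 203  33  22 225]
0.17 rect [620.6 102.6] [64.2 62.7] 6.5 ell [620.6 102.3] [69.1 72.5]
0.16 rect [609.5 106.3] [65.1 63.6] 6.5 ell [609.6 106. ] [70.1 73.4]
0.15 rect [598.5 110. ] [65.9 64.4] 6.5 ell [598.6 109.7] [71.  74.4]
0.138 rect [585.3 114.4] [66.9 65.4] 6.5 ell [585.3 114.1] [72.1 75.6]
side [212 223  34  22 202]
0.17 rect [649.6 -52.8] [49.3 74.4] 7.9 ell [650.2 -49.6] [47.1 79.9]
0.16 rect [639.  -51.2] [50.  75.4] 7.9 ell [639.6 -48. ] [47.7 81. ]
0.15 rect [628.4 -49.6] [50.7 76.4] 7.9 ell [629.  -46.3] [48.3 82.1]
0.138 rect [615.6 -47.7] [51.4 77.6] 7.9 ell [616.2 -44.3] [49.1 83.3]
```

View pics/top20.png

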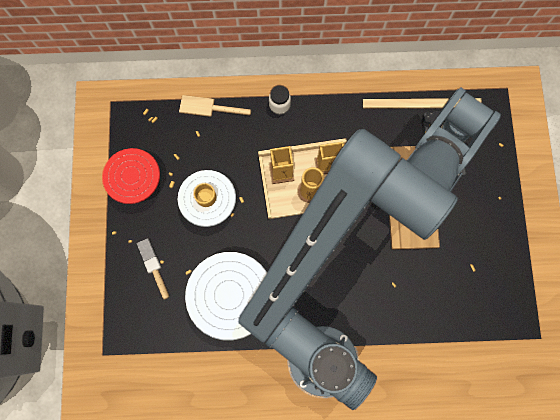

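View pics/top20z.png

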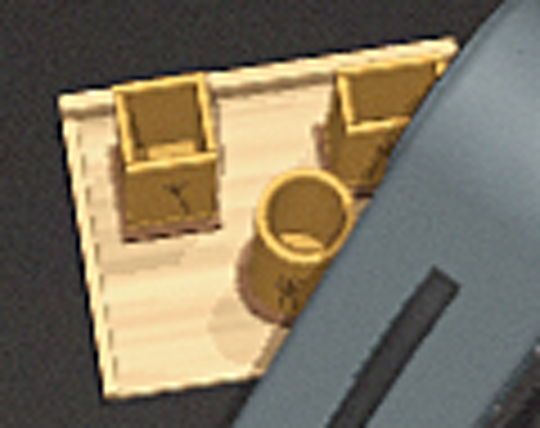

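View pics/side20z.png

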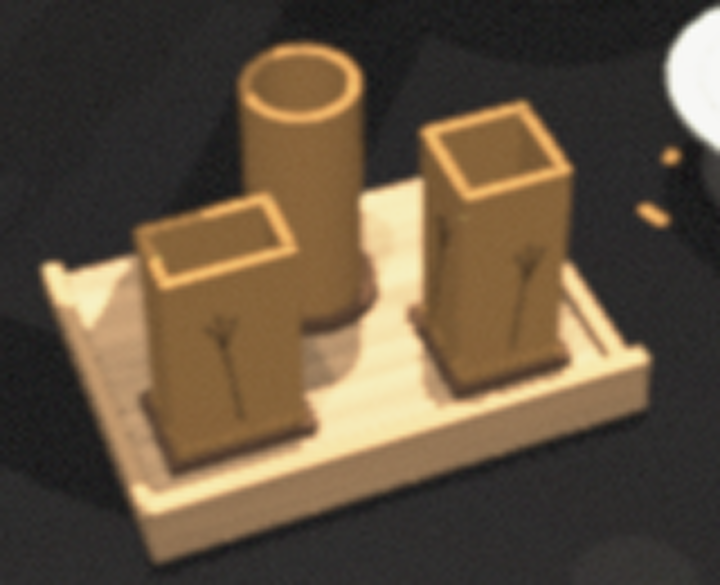

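```bash
python3 -c "
from rig import robot; print(robot.hand_in())"
```

```text
the job is handed in; nothing more can be done
None
```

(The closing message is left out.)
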